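# Set the load preset wheels and snap the guard cover shut

### The job

Set the three thumbwheels of the preset unit to 5, 2, 4 from left to right as seen from the robot (a wheel shows the number of dots on its uppermost face) and let each settle in its click. Then close the guard cover over them: hook its front lip under the keeper bar on the robot's side of the unit and swing the back down until the catch snaps and the cover lies flat. Leave the other things where they stand.

Things in the scene. Friction and masses are not known exactly. Their poses are not given: they have to be found in the camera images.
- preset_unit: grey box screwed to the bench, 150 x 150 mm, flat top (deck) 54 mm high; origin at the centre of its underside, x towards its back (away from the robot at yaw 0), y to its left, z up. Three black ribbed thumbwheels, 24 mm wide, stand out of the deck at y = +44, 0 and -44 mm; a keeper slot runs along the front edge of the deck, a spring catch stands at the middle of the rear edge
- wheel_axis (a point): on the unit, on the common axis of the thumbwheels (along y), middle of the middle wheel, 42 mm above the bench, 12 mm below the deck; axes as the unit. Each wheel: hub radius 24 mm, six radial ribs 60 degrees apart, 6 mm thick, reaching to radius 40 mm. At rest in a click, two ribs stand 30 degrees before and behind the top, the counting face between them
- wheel_left (a joint): left wheel (y = +44 mm): value (rad) = (dots on its uppermost face - 1) x 1.0472; grows when its top is pushed away from the robot (+x of the unit). A closed fingertip 27 to 31 mm above the axis pushes the near rib over the top, one click (60 degrees) a stroke, either way; it breaks loose at 4 to 6 N and snaps into the next click once past half-way. Stops at 1 and 6; may start between clicks
- wheel_mid (a joint): middle wheel (y = 0): value (rad) = (dots on its uppermost face - 1) x 1.0472; grows when its top is pushed away from the robot (+x of the unit); otherwise like the left one
- wheel_right (a joint): right wheel (y = -44 mm): value (rad) = (dots on its uppermost face - 1) x 1.0472; grows when its top is pushed away from the robot (+x of the unit); otherwise like the left one
- keeper_slot (a point): on the deck, middle of the mouth of the keeper slot, which opens backwards (+x of the unit, towards the wheels); axes as the unit. Steel roof 8.5 to 11.5 mm above the deck, reaching 12 mm forward (-x) from this point to the slot's back wall; slot 87 mm wide along y
- catch_tip (a point): tip of the spring catch's sloped nose (26 mm wide), 7 mm above the deck, as it is when sprung forward; from here the slope rises backwards to 18 mm above the deck. A cover lowered gently rests on the slope, its back about 9 mm up; about 6 to 10 N down near its rear edge snaps it under the nose
- catch (a joint): spring catch: 0 = sprung forward, grows to 0.008 m as it is pressed back (+x of the unit)
- cover_grip (a point): centre of the black handle bar (14 x 60 x 24 mm, long along y) on the loose guard cover, an aluminium hood 96 x 128 x 38 mm, open below, 160 g. The point is 50 mm above the hood's lower rim, 6 mm in front (-x) of its middle; z up, x to its back. Hood top 38 mm, handle top 62 mm above the rim. Closed, the rim lies on the deck and this point is at (-6, 0, 104) mm of the unit, 1.5 mm play
- cover_lip (a point): on the cover: middle of the lower edge of the front lip's tip, 60 mm in front (-x) of the hood's middle, level with the rim; axes as the cover. The lip is 80 mm wide, 3.5 mm thick, 12 mm long. It goes into the slot with the front tilted down about 15 degrees, from behind the slot, moving forward (-x). A tab 40 mm wide, 4 mm thick stands out 6 mm at the hood's rear rim
- hardness_block: bystander: plain round steel test block, 61 mm across, 15 mm high; origin at the centre of its underside
- specimen_puck: bystander: black round specimen mount, 31 mm across, 19 mm high; origin at the centre of its underside
- loupe: bystander: small folding loupe, 34 x 77 x 13 mm; origin at the centre of its underside

How it is judged:
By the outcome, as a careful person would: the job done as asked, in the order asked, and still so for the second after the job is handed in, with the robot touching nothing.
It also fails if it takes over 72 s, if anything falls off the work surface, if the arm or the gripper's body presses on something with over 40 N, if the wrist force passes 120 N, or if a joint passes its speed limit or range.

### The arm

A 6-joint arm with a two-finger parallel gripper is mounted at the origin on a cart in front of the work surface, level with it; the furniture and walls round the work are solid. World frame = base frame: x ahead of the robot, y to its left, z up, the work surface at z = 0. Lengths are in mm, angles in rad, forces in N, time in s.
With the tool pointing down it reaches from about 300 to 825 mm from the base axis. Payload 5.4 kg.
Tool frame: the origin (TCP) lies midway between the tips of the shut fingers; the grasp point (between the pads) lies 19 mm behind it (grip_point_offset is the y of the grasp point in the tool frame, in mm); y points along the fingers, z is the direction in which the jaws open and shut, and the axes are right-handed (so a half turn about y gives the same grasp; the last joint's range is limited). The gripper opens to 92 mm and grips with 3 to 60 N. Pads are 20 mm wide; open, the fingers measure 128 mm over their backs; the gripper's body (75 mm by 189 mm) begins 69 mm behind the grasp point.
Start: joints at [0.963, 0.158, 1.597, -0, 1.386, -0.21], TCP at [222.758, 530.08, 214.601] pointing down, gripper open.
Joint ranges: [-2.91, 2.91], [-0.94, 2.29], [0.18, 2.7], [-1.29, 4.43], [0.17, 2.64], [-3, 3]. Speed limits (rad/s): [2.57, 2.57, 3.14, 3.14, 3.14, 3.14].

### API

Orientations are given as [roll, pitch, yaw] about the fixed x, y, z axes, in that order (R = Rz(yaw) Ry(pitch) Rx(roll)).
In Python, from plant import * gives the robot as it stands. The module is installed in compiled form; this text tells all that it offers.
- The arm moves only by the shell command python3 -m jog 'ROWS' [FORCE]. ROWS is JSON, a list of rows, each a list of 7 numbers: the shift along the world's x, y, z in cm, then the turn, a rotation vector about the world's x, y, z in degrees, then the opening, from 0 (shut) to 1 (fully open). A call has 1 to 5 rows; each row is the pose to reach, as a shift and turn from the pose commanded when the call began; what a row does not reach only later rows make up. A row lasts 1/8 s, in which the tool goes at most 62.5 mm and 10.7 degrees, less where a joint would pass 70% of its speed; a pose out of reach is approached as far as the arm can. A call with a gripper value outside its range is refused whole. The fingers move at their own pace and stop on an object; FORCE is the grip in N (left out, the last holds). Time passes only in rows, so rows that repeat a pose let the fingers close. It gives the time, the measured TCP pose, the force and the opening at its end, in the units of the state.
- sense(): the state, without advancing time (a new reading comes with each control period).
- capture(name): name is "side" or "top" or "wrist"; returns the picture (384x512x3 uint8, blue, green, red); there is no depth.
- calibration(name): a dict with "fx", "fy", "cx", "cy" (pixels), "R" (3x3) and "t" (3): a world point X has camera coordinates R X + t; the wrist camera has in their place "mount" (4x4, takes a point from camera to tool coordinates, whose origin is the TCP and whose axes are the tool frame's). Camera axes: x right, y down, z forward; pixel columns grow to the right and rows downward; lengths in mm; the calibration is good to about 2 mm. A picture is of the moment at which its call begins: read the wrist's pose just before it. calibration takes no time and is no camera call.
- hand_in(): hands the job in, once; it reports no verdict.
The state is a dict: "clock": time; "qpos": joint angles; "qd": joint speeds; "joint_torque": joint torques, N m; "eef_pos": TCP position; "ee_rot": TCP orientation; "force": force on the tool from outside, world axes, zero at the start; "moment": the same for the moment, N m; "finger_gap": finger opening in mm.
Only numpy, scipy, OpenCV 4.12 (cv2) and the standard library are available. Lean on these libraries where they do the work, as an engineer would, in place of code of your own. Each camera call takes 0.05 s, during which the arm holds its last target.

## Working session

There is one attempt and no reset: what is moved stays moved. The work goes in short steps, Python scripts to look and compute and a shell command to move; the robot and the scene stay as the last step left them, time stands still between calls to the robot, and variables do not carry over. Pictures are saved under pics/ and viewed, and the job is handed in when it is done.

```bash
mkdir -p pics; ls; python3 - <<'E'
from plant import *
import cv2
s=sense();print(s)
for n in ["side","top","wrist"]:
    im=capture(n);cv2.imwrite(f"pics/{n}0.png",im)
    c=calibration(n);print(n,c)
E
```

```text
pics
{'clock': 0.0, 'qpos': array([ 9.62910520e-01,  1.59013301e-01,  1.59821742e+00, -4.26487397e-06,
        1.38621778e+00, -2.10083816e-01]), 'qd': array([-6.86046528e-05,  7.39381618e-04, -9.60696955e-04, -2.21926919e-04,
       -1.19114282e-04,  5.68482341e-04]), 'joint_torque': array([-4.18942391e-04, -3.85566902e+01, -3.22108054e+01,  7.01327669e-02,
        3.79782147e-02, -1.64531930e-04]), 'eef_pos': array([222.39742617, 529.57027016, 213.64643463]), 'ee_rot': array([-1.57261225e+00,  3.82923830e-04, -3.97801552e-01]), 'force': array([-0.14208353, -0.05219896,  1.07178368]), 'moment': array([-0.00282678, -0.01857227,  0.0437066 ]), 'finger_gap': 92.17509792057061}
side {'fx': 464.50320847440014, 'fy': 464.50320847440014, 'cx': 251.46954640863152, 'cy': 192.37772369835838, 'R': array([[ 0.99657566,  0.08171419,  0.01263918],
       [ 0.06450764, -0.67271834, -0.73708127],
       [-0.05172739,  0.73537258, -0.67568591]]), 't': array([-472.01457714,  -82.84983073, 1101.85736114])}
top {'fx': 407.9906140039069, 'fy': 407.9906140039069, 'cx': 258.72782754262926, 'cy': 201.82485324887648, 'R': array([[-5.06589191e-03, -9.99986979e-01,  6.14893517e-04],
       [-9.82661778e-01,  4.86415524e-03, -1.85343382e-01],
       [ 1.85337978e-01, -1.54316190e-03, -9.82673625e-01]]), 't': array([-177.48709437,  500.61375943,  827.25073773])}
wrist {'fx': 291.1663876774251, 'fy': 291.1663876774251, 'cx': 259.1222551194279, 'cy': 193.56215975890987, 'mount': array([[-1.08573710e-03,  9.66262771e-01,  2.57555971e-01,
        -7.21064075e+01],
       [-4.42763621e-04, -2.57556563e-01,  9.66263122e-01,
        -1.70006967e+02],
       [ 9.99999313e-01,  9.35071301e-04,  7.07464717e-04,
        -9.93521205e-03],
       [ 0.00000000e+00,  0.00000000e+00,  0.00000000e+00,
         1.00000000e+00]])}
```

View pics/top0.png

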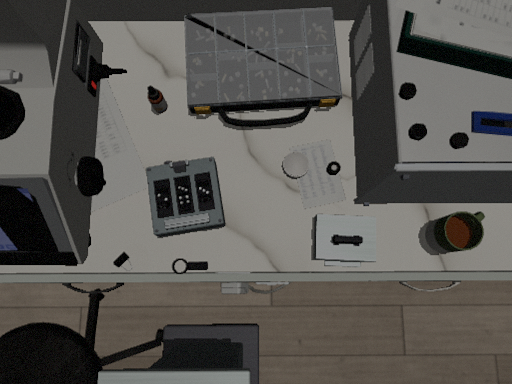

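View pics/side0.png

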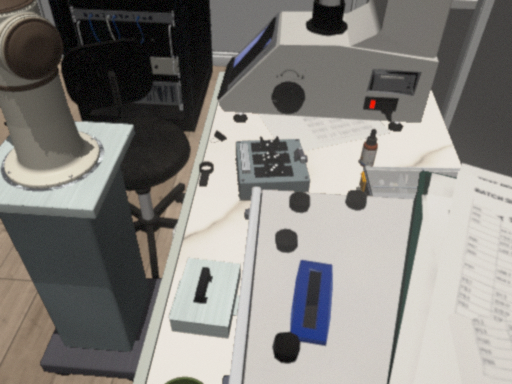

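View pics/wrist0.png

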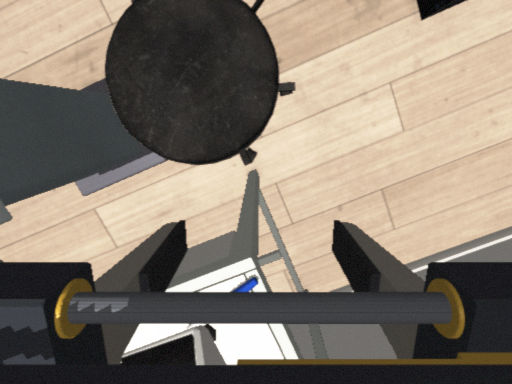

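```bash
python3 - <<'E'
import cv2
im=cv2.imread("pics/top0.png")
a=cv2.resize(im[145:250,130:245],None,fx=6,fy=6,interpolation=cv2.INTER_CUBIC)[:600]
b=cv2.resize(im[200:275,300:390],None,fx=8,fy=8,interpolation=cv2.INTER_CUBIC)
cv2.imwrite("pics/a.png",cv2.convertScaleAbs(a,alpha=1.6));cv2.imwrite("pics/b.png",cv2.convertScaleAbs(b,alpha=1.3))
im=cv2.imread("pics/side0.png")
cv2.imwrite("pics/c.png",cv2.convertScaleAbs(cv2.resize(im[125:205,225:320],None,fx=7,fy=7,interpolation=cv2.INTER_CUBIC),alpha=1.5))
cv2.imwrite("pics/d.png",cv2.resize(im[250:350,160:255],None,fx=6,fy=6,interpolation=cv2.INTER_CUBIC))
E
```

```text
(no output)
```

View pics/a.png

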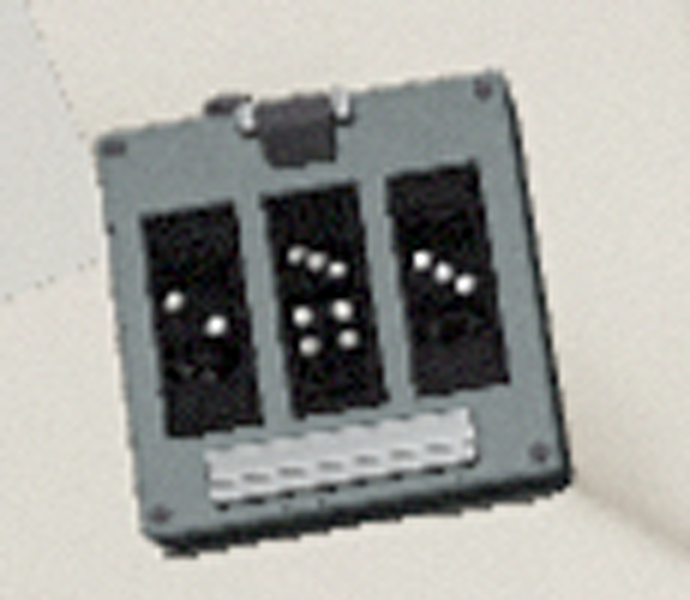

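View pics/b.png

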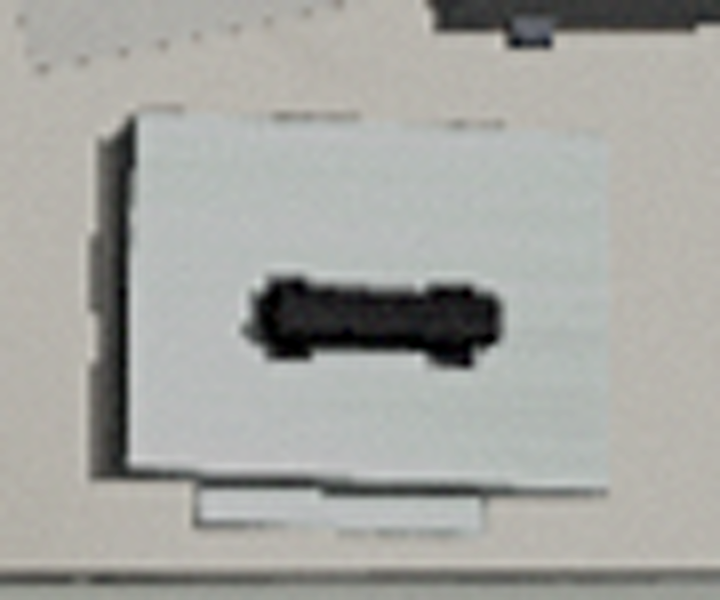

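View pics/c.png

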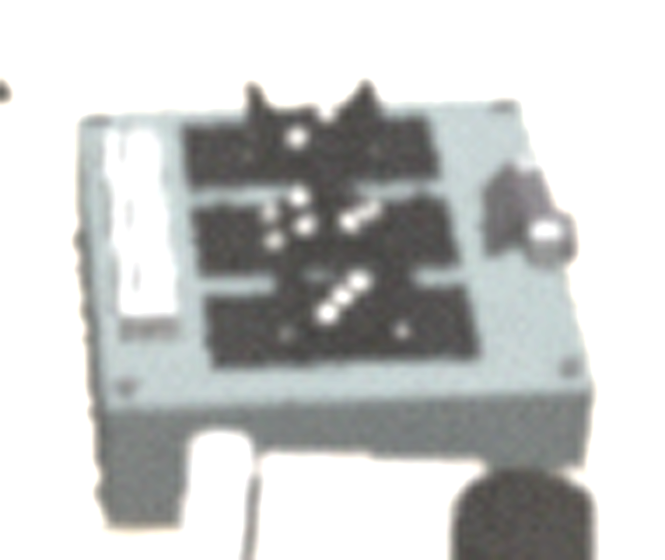

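View pics/d.png

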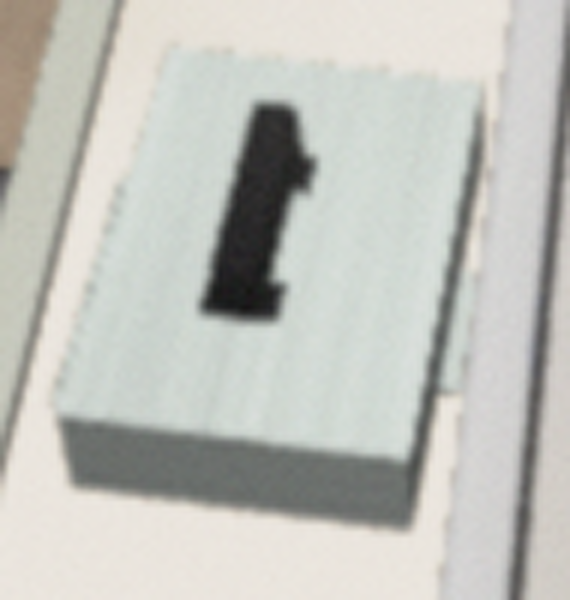

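```bash
cat > h.py <<'E'
import numpy as np,cv2
from plant import *
from scipy.optimize import least_squares
from scipy.spatial.transform import Rotation as Ro
def proj(n,X,s=None):
    c=calibration(n);X=np.atleast_2d(X)
    if n=="wrist":
        T=Ro.from_euler('xyz',s["ee_rot"]).as_matrix();M=c["mount"]
        Xt=(X-s["eef_pos"])@T; Xc=(Xt-M[:3,3])@M[:3,:3]
    else: Xc=X@c["R"].T+c["t"]
    return np.c_[c["fx"]*Xc[:,0]/Xc[:,2]+c["cx"],c["fy"]*Xc[:,1]/Xc[:,2]+c["cy"]]
def W(p,L): # p=(x,y,yaw), local pts
    c,s=np.cos(p[2]),np.sin(p[2]);L=np.atleast_2d(L)
    return np.c_[p[0]+c*L[:,0]-s*L[:,1],p[1]+s*L[:,0]+c*L[:,1],L[:,2]]
def fit(obs,p0):
    f=lambda p:np.concatenate([(proj(n,W(p,L))-uv).ravel() for n,L,uv in obs])
    r=least_squares(f,p0);return r.x,r.fun.reshape(-1,2)
E
python3 - <<'E'
from h import *
def C(a,b,z):return np.array([[a,b,z],[a,-b,z],[-a,-b,z],[-a,b,z]],float) # BL BR FR FL
a=np.array([[100,135],[497,72],[568,475],[150,532]])/6+[130,145]
c=np.array([[517,103],[592,395],[100,410],[82,118]])/7+[225,125]
b=np.array([[137,113],[608,135],[608,490],[130,470]])/8+[300,200]
d=np.array([[482,85],[410,460],[60,415],[175,48]])/6+[160,250]
for nm,o,p0 in [("unit",[("top",C(75,75,54),a),("side",C(75,75,54),c)],[511,-25,.1]),("cover",[("top",C(48,64,38),b),("side",C(48,64,38),d)],[415,-365,0])]:
    for k in (o,o[:1],o[1:]):
        x,r=fit(k,p0);print(nm,x.round(3),np.degrees(x[2]).round(2));print(r.round(1).tolist())
E
```

```text
unit [ 5.16093e+02 -2.40410e+01  1.56000e-01] 8.96
[[-0.0, -1.6], [2.6, -1.8], [0.8, -1.3], [-0.4, 0.6], [-0.0, -1.9], [-0.0, -1.3], [-1.4, -0.6], [-2.3, -1.8]]
unit [ 5.13968e+02 -2.25550e+01  1.60000e-01] 9.17
[[-0.9, -0.5], [1.7, -1.0], [0.2, -0.5], [-1.0, 1.7]]
unit [ 5.1837e+02 -2.8217e+01  1.5000e-01] 8.6
[[1.2, -0.6], [0.9, 0.2], [-0.8, 0.6], [-1.3, -0.8]]
cover [ 4.26433e+02 -3.67294e+02 -5.30000e-02] -3.04
[[0.1, -1.8], [0.7, -1.7], [1.0, -1.1], [0.0, -1.6], [-0.3, -1.1], [-0.7, -0.4], [-1.7, -0.4], [-1.9, -1.0]]
cover [ 4.23131e+02 -3.66171e+02 -5.10000e-02] -2.92
[[-0.4, -0.2], [0.2, -0.3], [0.6, 0.4], [-0.4, 0.1]]
cover [ 4.28594e+02 -3.68405e+02 -5.60000e-02] -3.23
[[0.9, -0.4], [0.4, 0.5], [-0.6, 0.2], [-0.7, -0.5]]
```

```bash
python3 -m jog '[[1,-6,0,0,0,5,0.5],[2,-12,0,0,0,10,0],[3,-18,0,0,0,15,0],[4,-24,0,0,0,20,0],[5,-30,0,0,0,25,0]]' 10; python3 -m jog '[[2,-6,0,0,0,3,0],[4,-11,0,0,0,6.9,0],[7,-16,0,0,0,6.9,0],[12,-20,0,0,0,6.9,0],[18,-22,0,0,0,6.9,0]]'
```

```text
clock: 0.78
eef_pos: [272.5, 228.4, 214.4]
ee_rot: [-1.571, -0.0, 0.043]
force: [1.6, -0.3, 0.8]
finger_gap: 44.1
clock: 1.4
eef_pos: [452.1, 8.4, 214.8]
ee_rot: [-1.571, -0.001, 0.156]
force: [0.7, 0.1, 1.3]
finger_gap: 0.3
```

```bash
python3 -m jog '[[5,-1,1,0,0,0,0],[10,-2,2,0,0,0,0],[10,-2,2,0,0,0,0]]'; python3 - <<'E'
from h import *
s=sense();im=capture("wrist");print(s["eef_pos"],s["ee_rot"]);cv2.imwrite("pics/w1.png",cv2.convertScaleAbs(cv2.resize(im,None,fx=1.5,fy=1.5),alpha=1.5))
E
```

```text
clock: 1.78
eef_pos: [552.7, -10.1, 233.6]
ee_rot: [-1.57, 0.001, 0.158]
force: [0.1, 0.4, -0.4]
finger_gap: 0.3
[552.66309337 -10.09200899 233.59732553] [-1.57041281e+00  1.02282050e-03  1.58251010e-01]
```

View pics/w1.png

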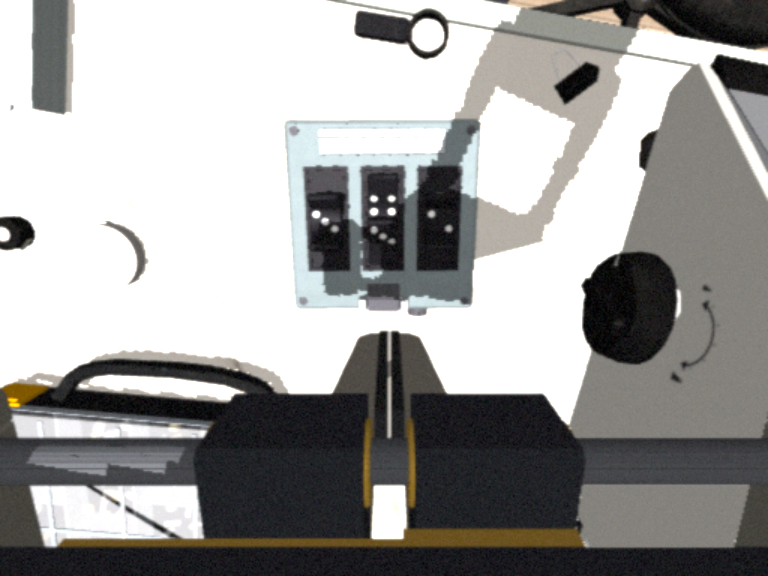

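```bash
cat >> h.py <<'E'
def C(a,b,z):return np.array([[a,b,z],[a,-b,z],[-a,-b,z],[-a,b,z]],float)
def fitw(L,uv,s,p0):
    f=lambda p:(proj("wrist",W(p,L),s)-uv).ravel()
    r=least_squares(f,p0);return r.x,r.fun.reshape(-1,2)
E
python3 - <<'E'
from h import *
im=cv2.imread("pics/w1.png");cv2.imwrite("pics/w1c.png",cv2.resize(im[100:330,270:500],None,fx=2.6,fy=2.6,interpolation=cv2.INTER_CUBIC))
s=sense()
uv=np.array([[472,307],[296,307],[287,122],[480,122]])/1.5
for z in (54,):
    x,r=fitw(C(75,75,z),uv,s,[511,-25,.1]);print(x,np.degrees(x[2]),r.round(1).tolist())
E
```

```text
[ 5.15174304e+02 -1.88747931e+01  1.59598549e-01] 9.14432325395773 [[1.0, 2.2], [-0.9, 2.3], [-2.3, -1.7], [2.3, -1.6]]
```

View pics/w1c.png

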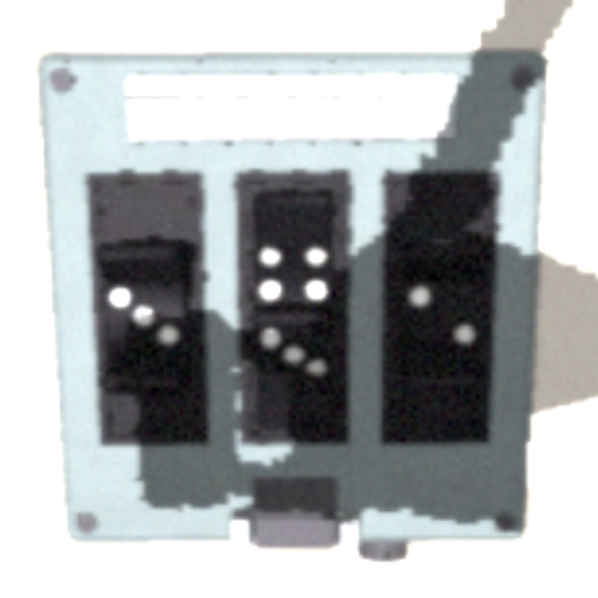

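```bash
python3 - <<'E'
from h import *
s=sense();p=[514.8,-20,.159]
L=np.array([[x,0,54.] for x in range(-50,51,5)]);uv=proj("wrist",W(p,L),s)*1.5
print(np.interp([166.2,270.4],uv[:,1],L[:,0]))
L=np.array([[x,0,54.] for x in range(-75,76,5)]);uv=proj("top",W(p,L))
print(np.interp(-np.array([145+200/6,145+400/6]) ,-uv[::-1,1][::-1],L[:,0]))
for y in(44,0,-44):
  for x in(-40,0,40): print(y,x,W(p,[x,y,0]).round(1)[0])
E
```

```text
[-40.76038411  41.29036542]
[ 36.19137292 -37.31660253]
44 -40 [468.3  17.1   0. ]
44 0 [507.8  23.4   0. ]
44 40 [547.3  29.8   0. ]
0 -40 [475.3 -26.3   0. ]
0 0 [514.8 -20.    0. ]
0 40 [554.3 -13.7   0. ]
-44 -40 [482.3 -69.8   0. ]
-44 0 [521.8 -63.4   0. ]
-44 40 [561.3 -57.1   0. ]
```

```bash
python3 -m jog '[[0,-0.3,-6,0,0,0,0],[0,-0.4,-12,0,0,0,0],[0,-0.4,-16.3,0,0,0,0],[0,-0.4,-16.3,0,0,0,0]]'; python3 -m jog '[[-1,-0.16,0,0,0,0,0],[-2,-0.32,0,0,0,0,0],[-3,-0.48,0,0,0,0,0],[-4,-0.64,0,0,0,0,0],[-4,-0.64,0,0,0,0,0]]'; python3 - <<'E'
from h import *
s=sense();im=capture("wrist");print(s["eef_pos"],s["ee_rot"]);cv2.imwrite("pics/w2.png",cv2.convertScaleAbs(cv2.resize(im,None,fx=1.5,fy=1.5),alpha=1.5))
E
```

```text
clock: 2.33
eef_pos: [546.3, -11.9, 68.4]
ee_rot: [-1.567, 0.008, 0.159]
force: [0.4, 0.0, 0.4]
finger_gap: 0.4
clock: 2.95
eef_pos: [510.7, -19.8, 72.2]
ee_rot: [-1.571, -0.001, 0.158]
force: [1.0, 0.1, 1.5]
finger_gap: 0.2
[510.69679139 -19.82109762  72.23432961] [-1.57125295e+00 -1.39455423e-03  1.58493130e-01]
```

View pics/w2.png

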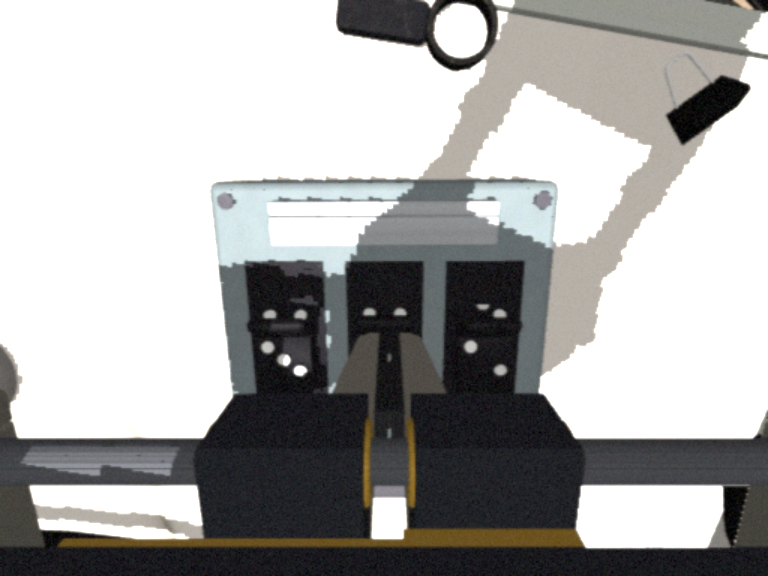

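```bash
python3 -m jog '[[0,0,3,0,0,0,0],[4.2,0.6,3,0,0,0,0],[4.2,0.6,3,0,0,0,0],[4.2,0.6,0,0,0,0,0],[4.2,0.6,0,0,0,0,0]]'; python3 -m jog '[[-1,-0.16,0,0,0,0,0],[-2,-0.32,0,0,0,0,0],[-3,-0.48,0,0,0,0,0],[-4.1,-0.64,0,0,0,0,0],[-4.1,-0.64,0,0,0,0,0]]';python3 -m jog '[[0,0,3,0,0,0,0],[0,0,6,0,0,0,0],[5,0.5,12,0,0,0,0],[6,1,16,0,0,0,0],[6,1,16,0,0,0,0]]'; python3 - <<'E'
from h import *
s=sense();im=capture("wrist");print(s["eef_pos"],s["ee_rot"]);cv2.imwrite("pics/w3.png",cv2.convertScaleAbs(cv2.resize(im,None,fx=1.5,fy=1.5),alpha=1.5))
E
```

```text
clock: 3.62
eef_pos: [549.6, -13.0, 68.8]
ee_rot: [-1.568, 0.007, 0.159]
force: [-0.5, -0.2, 0.5]
finger_gap: 0.5
clock: 4.25
eef_pos: [511.0, -20.1, 71.8]
ee_rot: [-1.571, -0.0, 0.158]
force: [1.0, 0.5, 2.0]
finger_gap: 0.8
clock: 4.88
eef_pos: [575.2, -10.4, 236.6]
ee_rot: [-1.574, -0.008, 0.16]
force: [-1.1, -0.6, -0.6]
finger_gap: 0.3
[575.15885782 -10.35899219 236.62607883] [-1.57428467 -0.00831825  0.1597738 ]
```

View pics/w3.png

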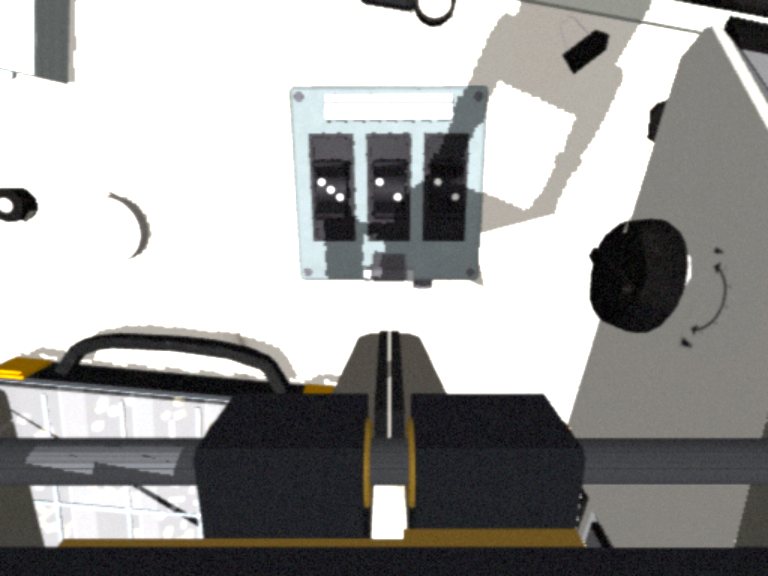

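```bash
python3 -m jog '[[-5,1.3,-2,0,0,0,0],[-10.2,2.6,-4,0,0,0,0],[-10.2,2.6,-9.5,0,0,0,0],[-10.2,2.6,-13,0,0,0,0],[-10.2,2.6,-16,0,0,0,0]]'; python3 -m jog '[[0,0,0,0,0,0,0],[1,0.16,0,0,0,0,0],[2,0.32,0,0,0,0,0],[3.2,0.5,0,0,0,0,0],[4.2,0.66,0,0,0,0,0]]';python3 -m jog '[[0,0,0,0,0,0,0],[0,0,3,0,0,0,0],[-4.2,-0.66,3,0,0,0,0],[-4.2,-0.66,3,0,0,0,0],[-4.2,-0.66,0,0,0,0,0]]'
```

```text
clock: 5.55
eef_pos: [466.7, 16.5, 68.3]
ee_rot: [-1.569, 0.005, 0.159]
force: [0.8, -0.2, -0.1]
finger_gap: 0.7
clock: 6.18
eef_pos: [513.4, 22.7, 72.2]
ee_rot: [-1.571, -0.002, 0.159]
force: [-1.5, -0.7, 0.1]
finger_gap: 0.7
clock: 6.8
eef_pos: [472.7, 15.4, 73.7]
ee_rot: [-1.573, -0.007, 0.159]
force: [0.8, 0.4, -0.0]
finger_gap: 0.5
```

```bash
python3 -m jog '[[0,0,0,0,0,0,0],[1,0.16,0,0,0,0,0],[2,0.32,0,0,0,0,0],[3.2,0.5,0,0,0,0,0],[4.2,0.66,0,0,0,0,0]]';python3 -m jog '[[0,0,0,0,0,0,0],[0,0,3,0,0,0,0],[-4.2,-0.66,3,0,0,0,0],[-4.2,-0.66,3,0,0,0,0],[-4.2,-0.66,0,0,0,0,0]]'; python3 -m jog '[[0,0,0,0,0,0,0],[1,0.16,0,0,0,0,0],[2,0.32,0,0,0,0,0],[3.2,0.5,0,0,0,0,0],[4.2,0.66,0,0,0,0,0]]';python3 -m jog '[[0,0,0,0,0,0,0],[0,0,3,0,0,0,0],[5,0,8,0,0,0,0],[6,-2.6,13,0,0,0,0],[6,-2.6,16,0,0,0,0]]'; python3 - <<'E'
from h import *
s=sense();im=capture("wrist");print(s["eef_pos"],s["ee_rot"]);cv2.imwrite("pics/w4.png",cv2.convertScaleAbs(cv2.resize(im,None,fx=1.5,fy=1.5),alpha=1.8))
E
```

```text
clock: 7.42
eef_pos: [513.5, 22.7, 72.1]
ee_rot: [-1.571, -0.002, 0.159]
force: [-2.5, 0.1, 0.3]
finger_gap: 0.8
clock: 8.05
eef_pos: [472.7, 15.4, 73.7]
ee_rot: [-1.573, -0.007, 0.159]
force: [-0.1, -0.4, -0.4]
finger_gap: 0.6
clock: 8.68
eef_pos: [513.5, 22.7, 72.2]
ee_rot: [-1.571, -0.002, 0.159]
force: [-1.6, -0.5, 0.7]
finger_gap: 0.3
clock: 9.3
eef_pos: [573.7, -5.0, 235.0]
ee_rot: [-1.573, -0.005, 0.158]
force: [0.6, 0.4, -0.2]
finger_gap: 0.6
[573.72839516  -4.98789127 235.03669249] [-1.5729456  -0.00452548  0.15762717]
```

View pics/w4.png

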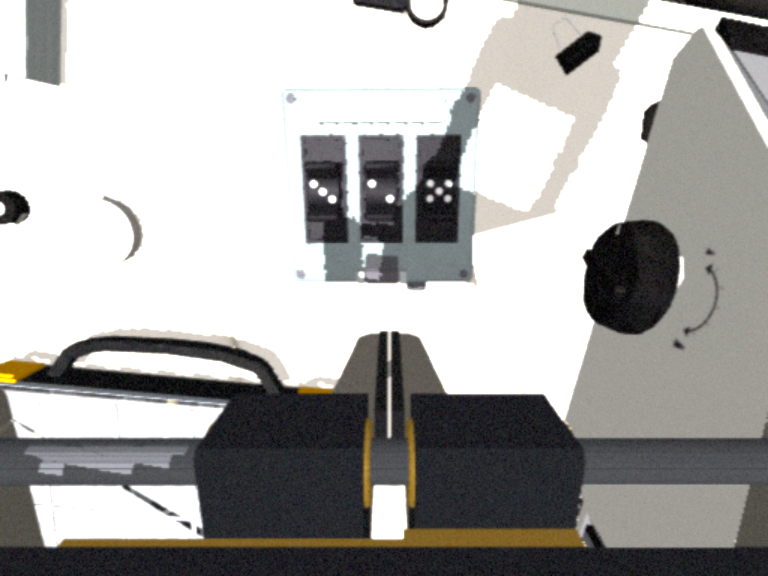

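```bash
python3 -m jog '[[-4.4,-3.4,-1,0,0,0,0],[-8.8,-6.7,-2,0,0,0,0],[-8.8,-6.7,-8,0,0,0,0],[-8.8,-6.7,-13,0,0,0,0],[-8.8,-6.7,-16,0,0,0,0]]'; python3 -m jog '[[0,0,0,0,0,0,0],[1,0.16,0,0,0,0,0],[2,0.32,0,0,0,0,0],[3.2,0.5,0,0,0,0,0],[4.2,0.66,0,0,0,0,0]]';python3 -m jog '[[0,0,0,0,0,0,0],[0,0,3,0,0,0,0],[5,0.8,8,0,0,0,0],[6,4,13,0,0,0,0],[6,5,16,0,0,0,0]]'; python3 - <<'E'
from h import *
s=sense();im=capture("wrist");print(s["eef_pos"],s["ee_rot"]);cv2.imwrite("pics/w5.png",cv2.convertScaleAbs(cv2.resize(im,None,fx=1.5,fy=1.5),alpha=1.8))
E
```

```text
clock: 9.98
eef_pos: [481.5, -69.6, 68.4]
ee_rot: [-1.569, 0.003, 0.159]
force: [1.0, 0.8, 0.2]
finger_gap: 0.3
clock: 10.6
eef_pos: [527.5, -63.8, 72.3]
ee_rot: [-1.572, -0.002, 0.159]
force: [-1.5, -0.5, -0.3]
finger_gap: 0.6
clock: 11.22
eef_pos: [587.2, -12.7, 234.5]
ee_rot: [-1.572, -0.003, 0.16]
force: [0.5, 0.4, -0.7]
finger_gap: 0.3
[587.2388275  -12.71743625 234.52005106] [-1.57173151 -0.00347471  0.16016643]
```

View pics/w5.png

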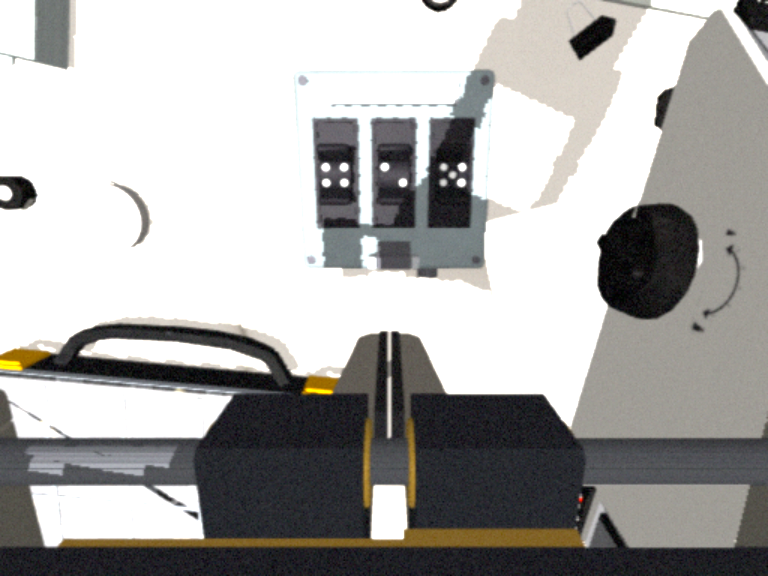

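```bash
python3 - <<'E'
from h import *
import numpy as np
S1=dict(eef_pos=np.array([552.663,-10.092,233.597]),ee_rot=np.array([-1.5704,.00102,.15825]))
S2=dict(eef_pos=np.array([510.697,-19.821,72.234]),ee_rot=np.array([-1.57125,-.00139,.15849]))
S5=dict(eef_pos=np.array([587.239,-12.717,234.52]),ee_rot=np.array([-1.57173,-.00347,.16017]))
o=[(S1,[0,1,2,3],np.array([[472,307],[296,307],[287,122],[480,122]])/1.5),
(S2,[2,3],np.array([[213,183],[556,182]])/1.5),
(S5,[0,1,2,3],np.array([[484,267],[306,268],[296,71],[494,71]])/1.5)]
def f(p):
    return np.concatenate([(proj("wrist",W(p,C(p[3],p[3],54.))[i],s)-uv).ravel() for s,i,uv in o]+[[(p[3]-75)*.5]])
for lo in ([0,1,2],[0],[1],[2]):
  pass
r=least_squares(f,[515,-21,.159,75]);print(r.x,r.fun.round(1))
E
```

```text
[ 5.15870569e+02 -2.00221047e+01  1.63669759e-01  7.28143740e+01] [-0.6 -0.6  0.7 -0.1 -0.8 -0.4 -0.2 -1.  -0.8  1.6  2.4  1.3 -0.6 -1.
 -0.5 -1.3 -0.8 -0.1 -0.1 -0.4 -1.1]
```

```bash
python3 - <<'E'
from plant import *
print(sense()["qpos"],sense()["clock"])
E
python3 -m jog '[[-4,-6,1,0,0,-10,0.3],[-8,-9,1,0,0,-20,0.6],[-12,-12,1,0,0,-30,0.6],[-15,-16,1,0,0,-40,0.6],[-17,-20,1,0,0,-50,0.6]]'; python3 - <<'E'
from plant import *
print(sense()["qpos"],sense()["clock"])
E
```

```text
[-2.26161138e-01  1.70328028e-01  1.53494736e+00  1.15479086e-03
  1.42616717e+00 -1.95806213e+00] 11.275
clock: 11.9
eef_pos: [414.2, -214.8, 241.3]
ee_rot: [-1.571, -0.0, -0.72]
force: [-0.5, -0.3, -0.1]
finger_gap: 48.6
[-7.38192117e-01 -1.49379329e-01  1.85295968e+00  1.37653940e-05
  1.43760693e+00 -1.58924928e+00] 11.9
```

```bash
python3 -m jog '[[0,-2,2,0,0,-10,0.6],[0,-4,4,0,0,-20,0.6],[0,-7,6,0,0,-30,0.6],[0,-10,6,0,0,-40,0.6],[0,-13,6,0,0,-50,0.6]]';python3 -m jog '[[0,0,0,0,0,-2,0.6],[0,0,0,0,0,-2,0.6]]'; python3 - <<'E'
from h import *
s=sense();im=capture("wrist");print(s["eef_pos"],s["ee_rot"]);cv2.imwrite("pics/w6.png",cv2.convertScaleAbs(cv2.resize(im,None,fx=1.5,fy=1.5),alpha=1.3))
im=capture("side");cv2.imwrite("pics/s6.png",im)
E
```

```text
clock: 12.52
eef_pos: [415.5, -344.9, 301.4]
ee_rot: [-1.571, -0.0, -1.592]
force: [0.6, -0.7, -1.0]
finger_gap: 55.3
clock: 12.78
eef_pos: [415.6, -343.1, 301.2]
ee_rot: [-1.571, 0.001, -1.619]
force: [0.2, 0.6, 1.1]
finger_gap: 55.1
[ 415.57344331 -343.06650282  301.21771135] [-1.57110320e+00  9.86121340e-04 -1.61938814e+00]
```

View pics/w6.png

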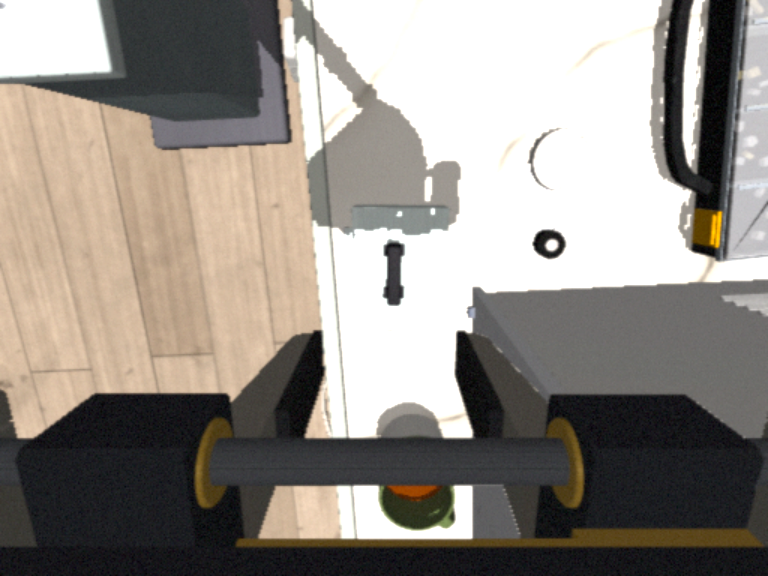

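View pics/s6.png

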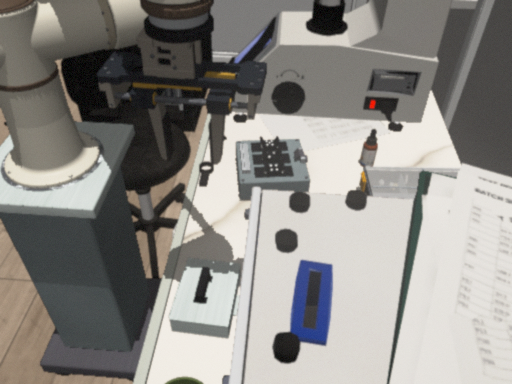

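```bash
cat >> h.py <<'E'
def back(n,uv,z,s=None):
    f=lambda q:(proj(n,[[q[0],q[1],z]],s)[0]-uv)
    return least_squares(f,[450,-200]).x
E
python3 - <<'E'
from h import *
s=sense()
for nm,u,z in [("hA",(394,242),62),("hB",(394.5,303),62),("hc",(394,272),62),("box z0",(473,288),0),("box z200",(473,288),150),("cover topleft front",(352,207),38),("cover topleft back",(449,207),38)]:
    print(nm,back("wrist",np.array(u)/1.5,z,s).round(1))
for nm,u,z in [("top hL",(257/8+300,312/8+200),62),("hR",(500/8+300,318/8+200),62)]:
    print(nm,back("top",np.array(u),z).round(1))
E
```

```text
hA [ 421.5 -332.7]
hB [ 419.4 -392.7]
hc [ 420.3 -361.6]
box z0 [ 507.6 -397.8]
box z200 [ 479.7 -357.3]
cover topleft front [ 382.1 -300.1]
cover topleft back [ 476.8 -304.5]
top hL [ 417.8 -331.5]
hR [ 416.  -394.2]
```

```bash
python3 -m jog '[[0.4,-1.1,-5,0,0,0,0.6],[0.4,-1.1,-10,0,0,0,0.6],[0.4,-1.1,-15,0,0,0,0.6],[0.4,-1.1,-19,0,0,0,0.6],[0.4,-1.1,-19,0,0,0,0.6]]' 30; python3 - <<'E'
from h import *
s=sense();im=capture("wrist");print(s["eef_pos"],s["ee_rot"]);cv2.imwrite("pics/w7.png",cv2.convertScaleAbs(cv2.resize(im,None,fx=1.5,fy=1.5),alpha=1.3))
im=capture("side");cv2.imwrite("pics/s7.png",im)
E
```

```text
clock: 13.5
eef_pos: [418.1, -351.8, 108.5]
ee_rot: [-1.576, 0.006, -1.62]
force: [-0.5, -0.2, 0.2]
finger_gap: 55.1
[ 418.11959583 -351.75991367  108.52053135] [-1.57550239  0.00575233 -1.61956609]
```

View pics/w7.png

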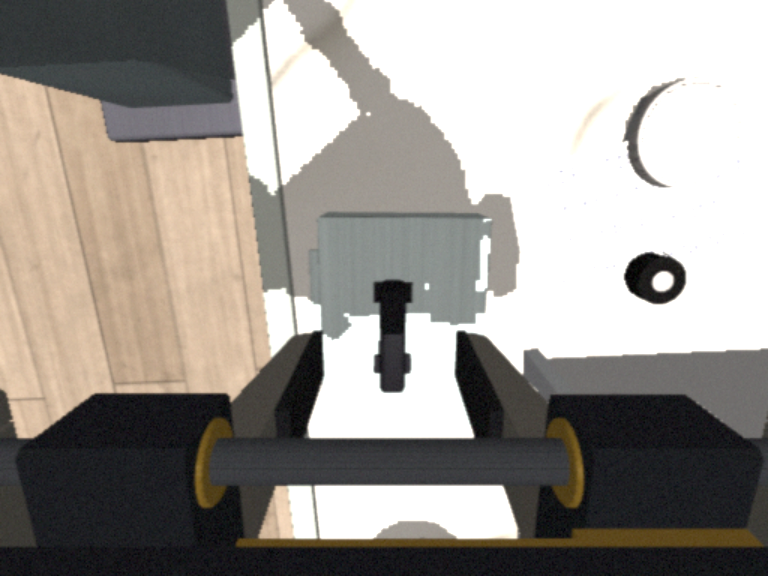

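View pics/s7.png

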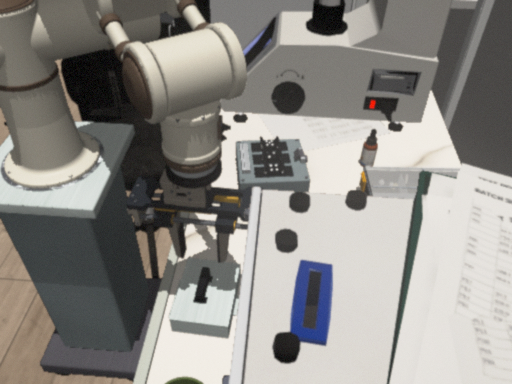

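```bash
python3 - <<'E'
from h import *
A=dict(eef_pos=np.array([415.573,-343.067,301.218]),ee_rot=np.array([-1.5711,.000986,-1.61939]))
B=dict(eef_pos=np.array([418.12,-351.76,108.52]),ee_rot=np.array([-1.5755,.00575,-1.61957]))
def tri(a,b):
    f=lambda X:np.r_[proj("wrist",[X],A)[0]-np.array(a)/1.5,proj("wrist",[X],B)[0]-np.array(b)/1.5]
    r=least_squares(f,[500,-390,100]);return r.x.round(1),r.fun.round(1)
print(tri((473,288),(525,350)))
print("handle +y end top front",tri((394,242),(393,282)))
for n,v in [("nearpost",282),("nearpost end",302),("farpost",353),("far post end",374),("far end",390)]:
    print(n,back("wrist",np.array((393,v))/1.5,62,B).round(1))
print(back("wrist",np.array((393,302))/1.5,62,B))
E
python3 - <<'E'
import cv2
im=cv2.imread("pics/w7.png");cv2.imwrite("pics/w7c.png",cv2.convertScaleAbs(cv2.resize(im[250:430,300:600],None,fx=2.6,fy=2.6,interpolation=cv2.INTER_CUBIC),alpha=1.5,beta=20))
E
```

```text
(array([ 505.2, -394.3,   11.9]), array([ 0.1, -0.1, -0.1,  0.1]))
handle +y end top front (array([ 421.4, -333. ,   60.2]), array([ 0.1,  0. , -0.1, -0. ]))
nearpost [ 421.4 -332.6]
nearpost end [ 420.9 -343.2]
farpost [ 419.7 -371.5]
far post end [ 419.1 -383.6]
far end [ 418.7 -393.1]
[ 420.94980973 -343.18687291]
```

View pics/w7c.png

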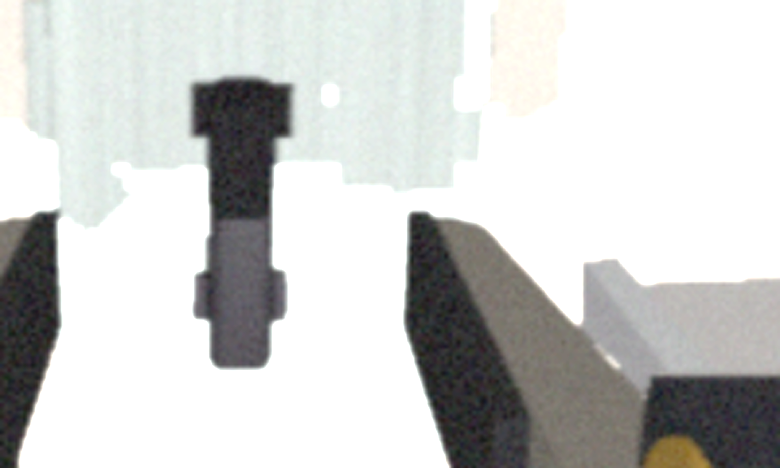

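```bash
python3 -m jog '[[0.1,0,-2,0,0,0,0.6],[0.1,0,-4,0,0,0,0.6],[0.1,0,-5.5,0,0,0,0.6],[0.1,0,-6.5,0,0,0,0.6],[0.1,0,-6.5,0,0,0,0.6]]' 30;python3 -m jog '[[0,0,0,0,0,0,0.3],[0,0,0,0,0,0,0.1],[0,0,0,0,0,0,0],[0,0,0,0,0,0,0],[0,0,0,0,0,0,0]]' 30; python3 - <<'E'
from h import *
s=sense();im=capture("wrist");print(s["eef_pos"],s["ee_rot"],s["force"]);cv2.imwrite("pics/w8.png",cv2.convertScaleAbs(cv2.resize(im,None,fx=1.5,fy=1.5),alpha=1.5))
E
```

```text
clock: 14.22
eef_pos: [420.7, -354.8, 46.6]
ee_rot: [-1.571, 0.0, -1.621]
force: [-0.6, -0.2, -0.3]
finger_gap: 55.0
clock: 14.85
eef_pos: [420.6, -354.8, 46.7]
ee_rot: [-1.571, -0.0, -1.621]
force: [-0.3, 0.6, 0.9]
finger_gap: 13.8
[ 420.64385224 -354.82663856   46.70695083] [-1.57094999e+00 -4.08987792e-05 -1.62120245e+00] [-0.2920122   0.63516141  0.91837308]
```

View pics/w8.png

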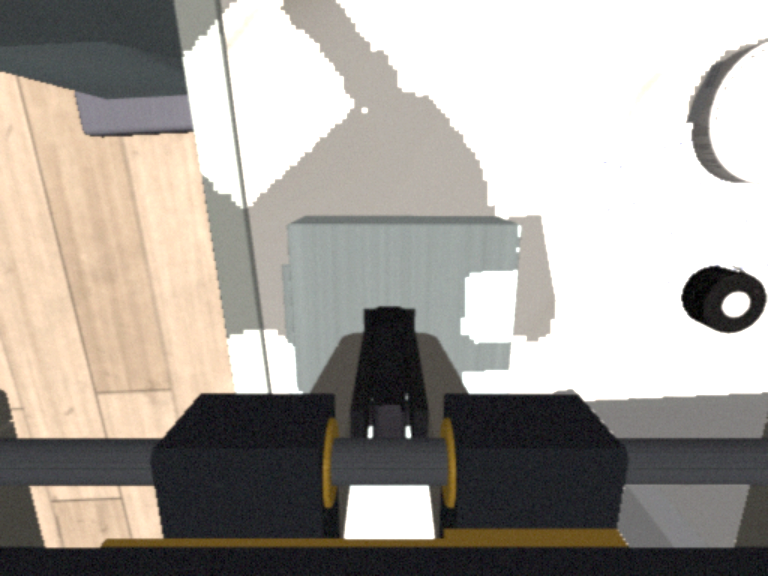

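```bash
python3 - <<'E'
from h import *
s=sense()
T=Ro.from_euler('xyz',s["ee_rot"]).as_matrix()
for u in [(289,226),(517,224),(403,225)]:
    p=back("wrist",np.array(u)/1.5,38,s);X=np.r_[p,38];print(p.round(1),((X-s["eef_pos"])@T).round(1))
print(back("wrist",np.array((289,226))/1.5,38,s))
E
```

```text
[ 383. -301.] [-51.9   8.7 -40.2]
[ 475.8 -304.8] [-52.8   8.7  52.6]
[ 429.5 -302.9] [-52.3   8.7   6.2]
[ 383.04943547 -301.02050704]
```

```bash
python3 -m jog '[[0,0,3,0,0,0,0],[0,1,8,0,0,0,0],[0,5,13,0,0,3,0],[1,10,15,0,0,8,0],[2,16,15,0,0,12.1,0]]' 40;python3 -m jog '[[1.5,5,0,0,0,0,0],[3,10,0,0,0,0,0],[5,14,0,0,0,0,0],[7,18.2,0,0,0,0,0],[7,18.2,0,0,0,0,0]]'; python3 - <<'E'
from h import *
s=sense();print(s["eef_pos"],s["ee_rot"],s["force"],s["finger_gap"])
im=capture("top");cv2.imwrite("pics/t9.png",im)
cv2.imwrite("pics/t9c.png",cv2.convertScaleAbs(cv2.resize(im[120:270,100:300],None,fx=4,fy=4,interpolation=cv2.INTER_CUBIC),alpha=1.4))
im=capture("side");cv2.imwrite("pics/s9.png",cv2.convertScaleAbs(cv2.resize(im[50:250,150:400],None,fx=3,fy=3,interpolation=cv2.INTER_CUBIC),alpha=1.4))
for v in ((127.7),(153.8)): print(W([0,0,0],[0,0,0]) is None)
E
```

```text
clock: 15.52
eef_pos: [441.9, -194.5, 198.9]
ee_rot: [-1.567, -0.003, -1.409]
force: [0.7, 0.2, -1.0]
finger_gap: 13.8
clock: 16.15
eef_pos: [510.9, -10.3, 196.1]
ee_rot: [-1.571, 0.001, -1.406]
force: [-0.4, -0.7, -1.7]
finger_gap: 13.9
[510.91622096 -10.2677699  196.0812588 ] [-1.57139846e+00  9.96510331e-04 -1.40578884e+00] [-0.35359527 -0.72115548 -1.73362752] 13.921031112780232
False
False
```

View pics/t9c.png

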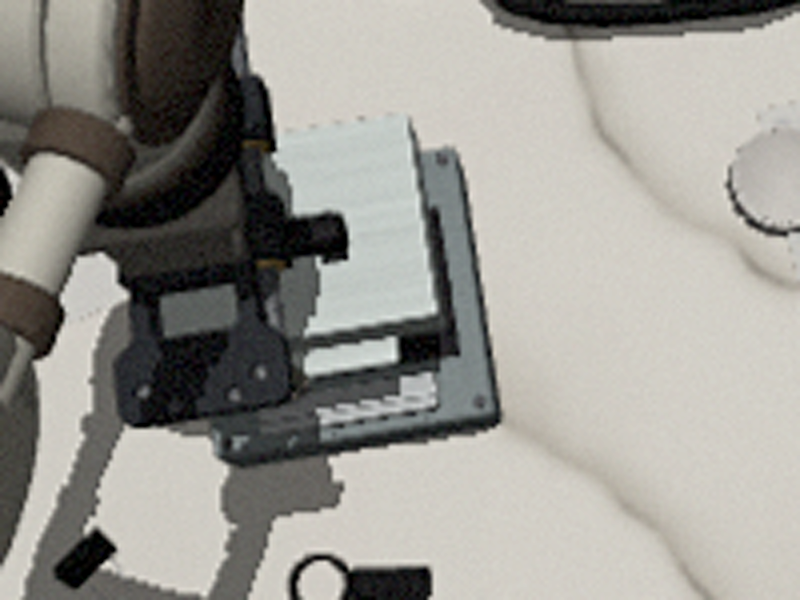

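View pics/s9.png

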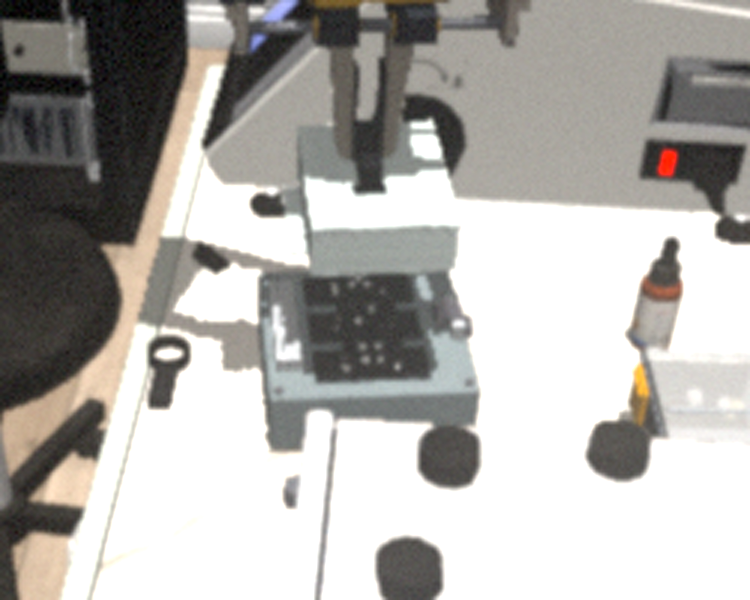

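```bash
python3 - <<'E'
from h import *
s=sense();T=s["eef_pos"];y=s["ee_rot"][2]+np.pi/2
o=np.array([100,120])
zr=T[2]-46.7
def cov(uv,L):
    p=back("top",np.array(uv)/4+o,L[2]+zr); # implied cover origin
    c,sn=np.cos(y),np.sin(y)
    org=p-np.array([c*L[0]-sn*L[1],sn*L[0]+c*L[1]])
    d=org-T[:2]; return np.array([c*d[0]+sn*d[1],-sn*d[0]+c*d[1]]).round(1)
print("cover yaw",np.degrees(y))
for uv,L in [((410,115),(48,-64,38)),((438,317),(-48,-64,38)),((398,361),(-60,-40,0))]: print(cov(uv,L))
pu=[515.5,-20.5,.161]
for uv,L in [((455,150),(75,-75,54)),((498,415),(-75,-75,54))]:
    p=back("top",np.array(uv)/4+o,54);print("unit corner diff top-vs-est",(p-W(pu,L)[0,:2]).round(1))
# keeper: w5/w1 plate rows
S1=dict(eef_pos=np.array([552.663,-10.092,233.597]),ee_rot=np.array([-1.5704,.00102,.15825]))
for v,z in [(127.7,65.5),(153.8,65.5),(153.8,54)]:
    p=back("wrist",np.array((383.5,v))/1.5,z,S1);q=p-np.array(pu[:2]);c,sn=np.cos(pu[2]),np.sin(pu[2]);print(v,z,(c*q[0]+sn*q[1]).round(1),(-sn*q[0]+c*q[1]).round(1))
for nm,uv in (("plate L end",(318,140)),("R",(447,140))):
    p=back("wrist",np.array(uv)/1.5,65.5,S1);q=p-np.array(pu[:2]);print(nm,(c*q[0]+sn*q[1]).round(1),(-sn*q[0]+c*q[1]).round(1))
E
```

```text
cover yaw 9.267244145513597
[ 3.5 -9.5]
[ 3.8 -8.6]
[ 6.2 -7.7]
unit corner diff top-vs-est [-4.9 -0.4]
unit corner diff top-vs-est [-1.7 -1.2]
127.7 65.5 -66.7 1.1
153.8 65.5 -48.5 1.0
153.8 54 -49.0 0.9
plate L end -58.3 -47.0
R -58.1 47.7
```

```bash
cat >> h.py <<'E'
PU=[515.5,-20.8,.161]; G=np.array([-6,9.,46.7])
def tcp(xl,zl,th,dy=0):
    "lip tip at unit (xl,dy,54+zl), front-down tilt th deg -> TCP world"
    R=Ro.from_rotvec([0,-np.radians(th),0]).as_matrix()
    return W(PU,np.array([xl,dy,54+zl])+R@(G-np.array([-60,0,0])))[0]
E
python3 - <<'E'
from h import *
T=sense()["eef_pos"];print(T)
for a in [(-40,60,0),(-40,60,15),(-40,12,15),(-40,1.5,15),(-56,1.5,15),(-57,1,15),(-58,0.5,10),(-59,.5,5),(-60,0.3,0)]:
    t=tcp(*a);print(a,t.round(1),((t-T)/10).round(2))
print(np.array([np.sin(.161),-np.cos(.161)])*15)
E
```

```text
[510.27981019 -12.74187761 196.10505162]
(-40, 60, 0) [527.9  -9.7 160.7] [ 1.76  0.31 -3.54]
(-40, 60, 15) [514.1 -11.9 173.1] [ 0.38  0.08 -2.3 ]
(-40, 12, 15) [514.1 -11.9 125.1] [ 0.38  0.08 -7.1 ]
(-40, 1.5, 15) [514.1 -11.9 114.6] [ 0.38  0.08 -8.15]
(-56, 1.5, 15) [498.3 -14.5 114.6] [-1.19 -0.17 -8.15]
(-57, 1, 15) [497.3 -14.6 114.1] [-1.29 -0.19 -8.2 ]
(-58, 0.5, 10) [501.3 -14.  109.9] [-0.9  -0.12 -8.62]
(-59, 0.5, 5) [504.9 -13.4 105.7] [-0.54 -0.07 -9.04]
(-60, 0.3, 0) [508.1 -12.9 101. ] [-0.21 -0.01 -9.51]
[  2.40458031 -14.80601207]
```

```bash
sed -i 's/-6,9.,46.7/-6,11.,46.7/' h.py; python3 -m jog '[[0.4,0.2,-1,0.8,-5,0,0],[0.4,0.28,-2.3,1.6,-10,0,0],[0.4,0.28,-4,2.4,-14.8,0,0],[0.4,0.28,-5.8,2.4,-14.8,0,0],[0.4,0.28,-5.8,2.4,-14.8,0,0]]'; python3 -m jog '[[0,0,0,0,0,0,0],[0,0,0,0,0,0,0]]';  python3 - <<'E'
from h import *
s=sense();print(s["eef_pos"],s["ee_rot"],s["force"],s["finger_gap"])
print(tcp(-40,25,15))
im=capture("wrist");cv2.imwrite("pics/w10.png",cv2.convertScaleAbs(cv2.resize(im,None,fx=1.5,fy=1.5),alpha=1.5))
im=capture("side");cv2.imwrite("pics/s10.png",cv2.convertScaleAbs(cv2.resize(im[80:230,200:350],None,fx=4,fy=4,interpolation=cv2.INTER_CUBIC),alpha=1.4))
im=capture("top");cv2.imwrite("pics/t10c.png",cv2.convertScaleAbs(cv2.resize(im[120:270,100:300],None,fx=4,fy=4,interpolation=cv2.INTER_CUBIC),alpha=1.4))
E
```

```text
clock: 16.88
eef_pos: [512.8, -10.8, 136.9]
ee_rot: [-1.313, 0.001, -1.412]
force: [-0.4, -0.3, -2.7]
finger_gap: 13.8
clock: 17.12
eef_pos: [515.5, -10.5, 139.7]
ee_rot: [-1.308, -0.001, -1.41]
force: [0.3, 0.6, -2.0]
finger_gap: 13.5
[515.47183579 -10.52949819 139.71138184] [-1.30762405e+00 -9.08473025e-04 -1.41039466e+00] [ 0.26189689  0.5528583  -1.97207559] 13.496119342658561
[513.80884037  -9.93053224 138.08496452]
```

View pics/w10.png

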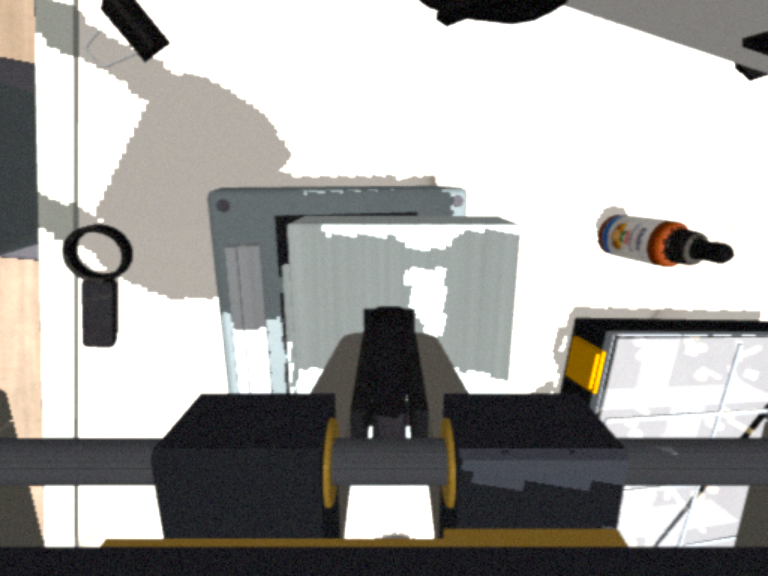

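View pics/s10.png

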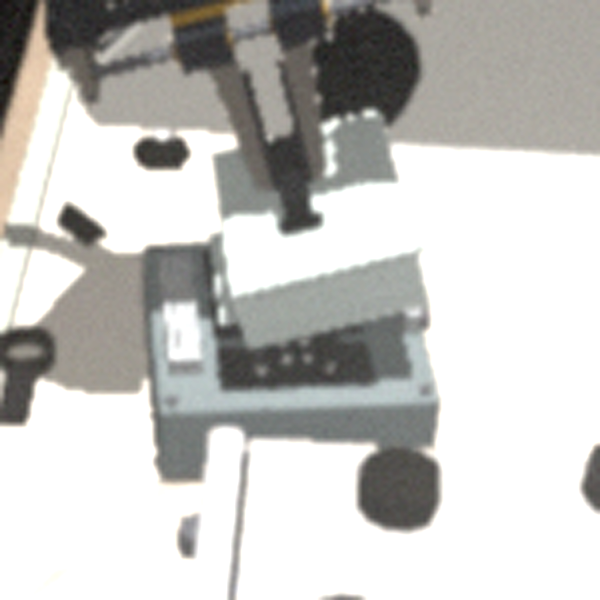

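View pics/t10c.png

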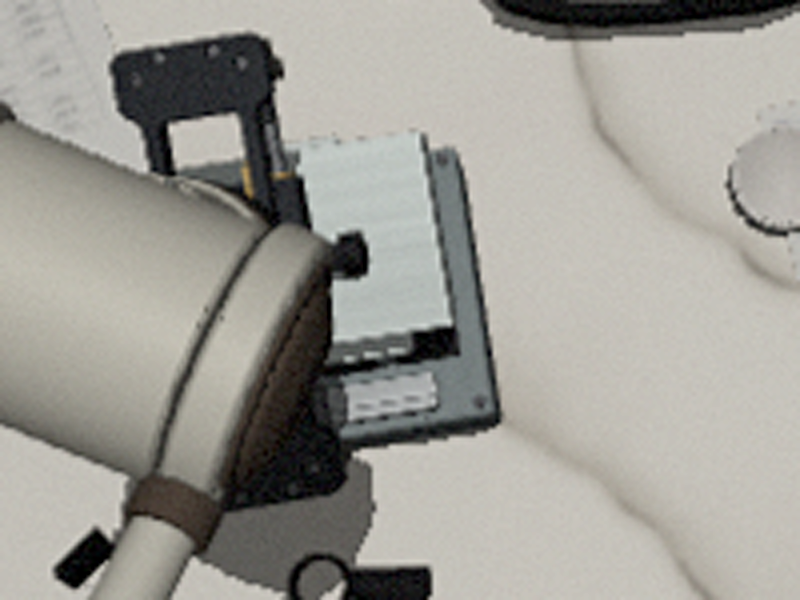

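```bash
python3 - <<'E'
from h import *
s=dict(eef_pos=np.array([515.472,-10.529,139.711]),ee_rot=np.array([-1.30762,-.00091,-1.41039]))
R=Ro.from_rotvec([0,-np.radians(15),0]).as_matrix()
T=s["eef_pos"];c,sn=np.cos(.161),np.sin(.161)
def U(p): q=p-np.array(PU[:2]);return np.array([c*q[0]+sn*q[1],-sn*q[0]+c*q[1]])
tu=U(T[:2])
def exp(L): # expected unit coords of cover-local point
    return np.r_[tu,T[2]]+R@(np.array(L,float)-G)
print("lip tip exp",exp((-60,0,0)))
for n,uv,L in [("wrist",np.array((290,221))/1.5,(-48,64,38)),("wrist",np.array((516,226))/1.5,(48,64,38)),
   ("top",np.array((412,352))/4+[100,120],(-60,-40,0)),("top",np.array((425,133))/4+[100,120],(48,-64,38)),("top",np.array((452,328))/4+[100,120],(-48,-64,38))]:
    e=exp(L);print(n,L,"exp",e.round(1),"seen",U(back(n,uv,e[2],s)).round(1))
for n,uv,e in [("wrist",np.array((228,247))/1.5,(-66.7,47,65.5)),("wrist",np.array((262,247))/1.5,(-49,47,65.5)),("wrist",np.array((210,190))/1.5,(-75,75,54)),("wrist",np.array((466,189))/1.5,(75,75,54)),("top",np.array((438,372))/4+[100,120],(-49,-47,65.5)),("top",np.array((438,405))/4+[100,120],(-66,-47,65.5)),("top",np.array((455,149))/4+[100,120],(75,-75,54)),("top",np.array((498,415))/4+[100,120],(-75,-75,54))]:
    print(n,"unit",e,"seen",U(back(n,uv,e[2],s)).round(1))
E
```

```text
lip tip exp [-38.45428681  -0.85734145  80.62603548]
wrist (-48, 64, 38) exp [-36.7  63.1 120.4] seen [-34.5  64. ]
wrist (48, 64, 38) exp [ 56.   63.1 145.3] seen [54.  62.1]
top (-60, -40, 0) exp [-38.5 -40.9  80.6] seen [-41.2 -38.6]
top (48, -64, 38) exp [ 56.  -64.9 145.3] seen [ 52.  -66.9]
top (-48, -64, 38) exp [-36.7 -64.9 120.4] seen [-40.3 -63.9]
wrist unit (-66.7, 47, 65.5) seen [-64.3  45.9]
wrist unit (-49, 47, 65.5) seen [-47.4  45.1]
wrist unit (-75, 75, 54) seen [-71.5  74.3]
wrist unit (75, 75, 54) seen [73.5 73.6]
top unit (-49, -47, 65.5) seen [-51.  -48.9]
top unit (-66, -47, 65.5) seen [-68.2 -46.4]
top unit (75, -75, 54) seen [ 70.7 -74.4]
top unit (-75, -75, 54) seen [-76.8 -75.6]
```

```bash
python3 -m jog '[[0,0,-0.7,0,0,0,0],[0,0,-1.4,0,0,0,0],[0,0,-2,0,0,0,0],[0,0,-2.3,0,0,0,0],[0,0,-2.3,0,0,0,0]]' 50; python3 -m jog '[[0,0,0,0,0,0,0],[0,0,0,0,0,0,0]]';  python3 - <<'E'
from h import *
s=sense();print(s["eef_pos"],s["ee_rot"],s["force"],s["moment"],s["finger_gap"])
print(tcp(-40,2,15))
im=capture("top");cv2.imwrite("pics/t11c.png",cv2.convertScaleAbs(cv2.resize(im[160:240,150:250],None,fx=7,fy=7,interpolation=cv2.INTER_CUBIC),alpha=1.4))
im=capture("side");cv2.imwrite("pics/s11.png",cv2.convertScaleAbs(cv2.resize(im[110:210,220:320],None,fx=6,fy=6,interpolation=cv2.INTER_CUBIC),alpha=1.4))
E
```

```text
clock: 17.9
eef_pos: [514.5, -9.9, 115.2]
ee_rot: [-1.31, 0.0, -1.41]
force: [0.1, 0.2, -0.6]
finger_gap: 13.6
clock: 18.15
eef_pos: [514.9, -10.1, 115.9]
ee_rot: [-1.309, -0.0, -1.41]
force: [-0.2, -0.7, -1.0]
finger_gap: 13.4
[514.92075105 -10.0928106  115.9142106 ] [-1.30858138e+00 -2.51240171e-04 -1.41010942e+00] [-0.19005785 -0.69887121 -1.00036876] [-0.02992799  0.26477169  0.05564958] 13.360566036239927
[513.80884037  -9.93053224 115.08496452]
```

View pics/t11c.png

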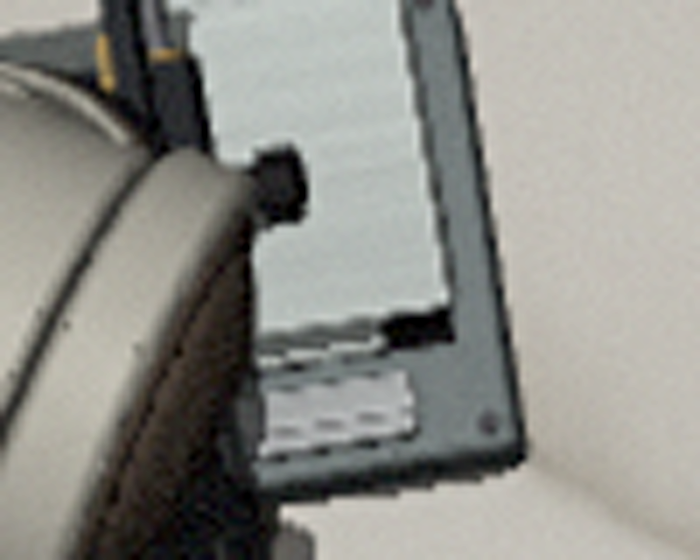

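View pics/s11.png

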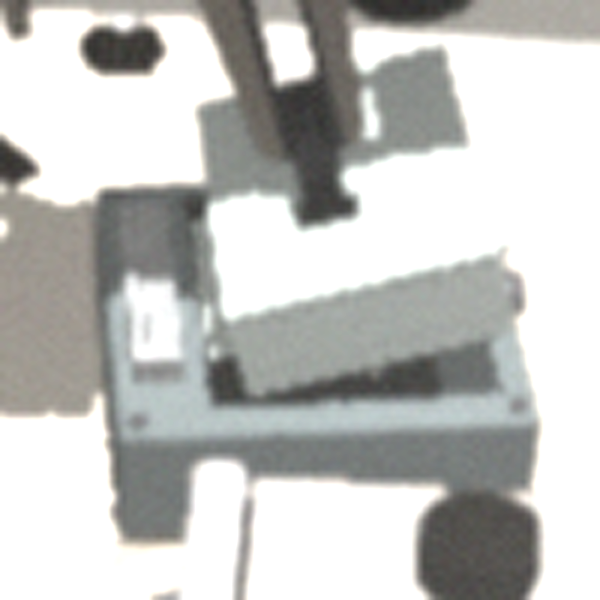

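```bash
python3 -m jog '[[0,0,-0.15,0,0,0,0],[-0.4,0,-0.15,0,0,0,0],[-0.8,-0.06,-0.15,0,0,0,0],[-1.1,-0.11,-0.15,0,0,0,0],[-1.1,-0.11,-0.15,0,0,0,0]]'; python3 -m jog '[[-0.2,-0.03,0,0,0,0,0],[-0.4,-0.06,0,0,0,0,0],[-0.4,-0.06,0,0,0,0,0]]';  python3 - <<'E'
from h import *
s=sense();print(s["eef_pos"],s["ee_rot"],s["force"],s["moment"],s["finger_gap"])
print(tcp(-56,1.3,15))
im=capture("top");cv2.imwrite("pics/t12c.png",cv2.convertScaleAbs(cv2.resize(im[160:240,150:250],None,fx=7,fy=7,interpolation=cv2.INTER_CUBIC),alpha=1.4))
im=capture("side");cv2.imwrite("pics/s12.png",cv2.convertScaleAbs(cv2.resize(im[110:210,220:320],None,fx=6,fy=6,interpolation=cv2.INTER_CUBIC),alpha=1.4))
E
```

```text
clock: 18.88
eef_pos: [503.5, -11.2, 114.1]
ee_rot: [-1.309, -0.0, -1.41]
force: [-1.0, -0.1, -1.3]
finger_gap: 13.9
clock: 19.25
eef_pos: [499.6, -11.7, 114.1]
ee_rot: [-1.309, 0.0, -1.41]
force: [-0.4, -0.0, -1.8]
finger_gap: 13.6
[499.55318229 -11.72379609 114.06077008] [-1.30921040e+00  4.74817547e-05 -1.41015155e+00] [-0.38630161 -0.04534361 -1.81312111] [-0.02945361  0.25224553 -0.00922579] 13.628486746770083
[498.01576082 -12.49541791 114.38496452]
```

View pics/t12c.png

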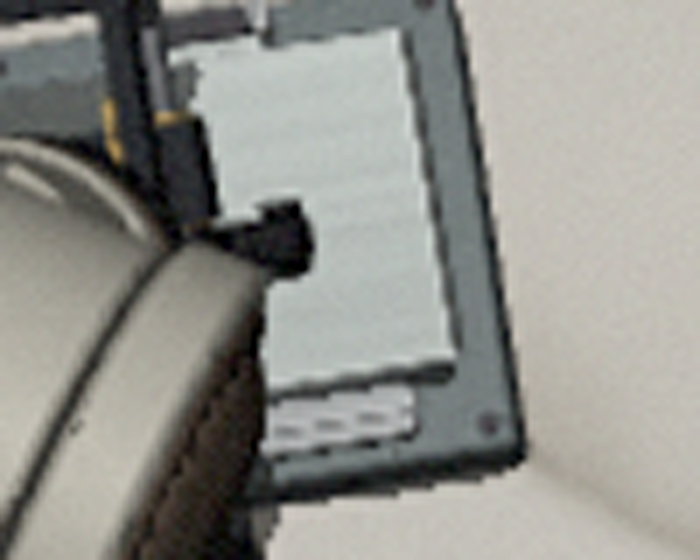

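View pics/s12.png

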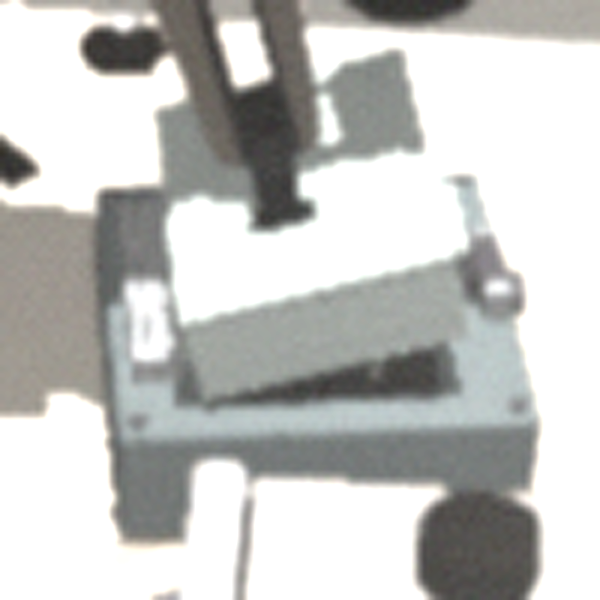

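```bash
python3 -m jog '[[-0.1,-0.02,0,0,0,0,0],[-0.2,-0.03,-0.03,0,0,0,0],[-0.2,-0.03,-0.03,0,0,0,0]]';  python3 - <<'E'
from h import *
s=sense();print(s["eef_pos"],s["ee_rot"],s["force"],s["moment"],s["finger_gap"])
a=tcp(-56.4,.7,15)
for k in [(-56.4,.7,12),(-57.2,.7,9),(-57.8,.7,6),(-58,.7,4)]: print(k,((tcp(*k)-a)/10).round(2))
E
```

```text
clock: 19.73
eef_pos: [497.6, -12.0, 113.7]
ee_rot: [-1.309, 0.0, -1.41]
force: [-0.0, 0.2, -1.3]
finger_gap: 13.6
[497.5903876  -12.01142204 113.74396782] [-1.30921346e+00  7.43739599e-05 -1.41017666e+00] [-0.0402484   0.17498487 -1.32319744] [-0.03259716  0.15312302 -0.03118222] 13.606295592288465
(-56.4, 0.7, 12) [ 0.3   0.05 -0.22]
(-57.2, 0.7, 9) [ 0.51  0.08 -0.45]
(-57.8, 0.7, 6) [ 0.73  0.12 -0.7 ]
(-58, 0.7, 4) [ 0.88  0.14 -0.87]
```

```bash
python3 -m jog '[[0.3,0.05,-0.22,-0.5,3,0,0],[0.5,0.08,-0.45,-1,5.9,0,0],[0.5,0.08,-0.45,-1,5.9,0,0],[0.73,0.12,-0.7,-1.4,8.9,0,0],[0.73,0.12,-0.7,-1.4,8.9,0,0]]';python3 -m jog '[[0,0,0,0,0,0,0]]';  python3 - <<'E'
from h import *
s=sense();print(s["eef_pos"],s["ee_rot"],s["force"],s["moment"],s["finger_gap"])
im=capture("top");cv2.imwrite("pics/t13c.png",cv2.convertScaleAbs(cv2.resize(im[160:240,150:250],None,fx=7,fy=7,interpolation=cv2.INTER_CUBIC),alpha=1.4))
im=capture("side");cv2.imwrite("pics/s13.png",cv2.convertScaleAbs(cv2.resize(im[110:210,220:320],None,fx=6,fy=6,interpolation=cv2.INTER_CUBIC),alpha=1.4))
E
```

```text
clock: 20.35
eef_pos: [505.3, -10.7, 106.8]
ee_rot: [-1.465, 0.001, -1.41]
force: [-0.4, 0.2, -1.7]
finger_gap: 13.6
clock: 20.48
eef_pos: [504.6, -10.7, 106.7]
ee_rot: [-1.466, 0.001, -1.41]
force: [-0.5, -0.4, -1.7]
finger_gap: 13.8
[504.62956    -10.70377472 106.67224229] [-1.46564348e+00  1.04186558e-03 -1.41010765e+00] [-0.50561242 -0.4426876  -1.74608574] [-0.06132977  0.143464    0.01949978] 13.797239553993496
```

View pics/s13.png

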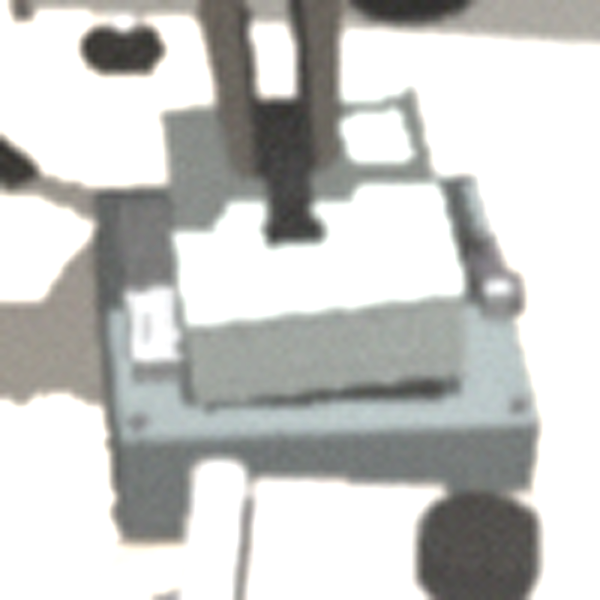

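View pics/t13c.png

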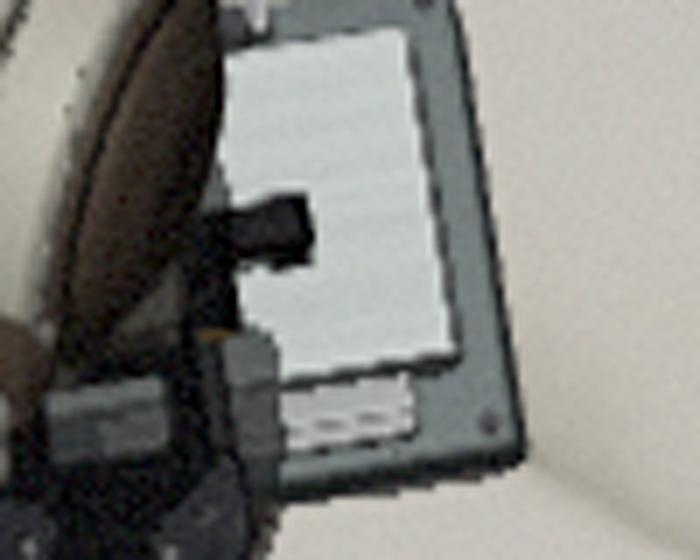

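```bash
python3 - <<'E'
from h import *
a=tcp(-57.8,.7,6)
for k in [(-58.5,.5,5),(-58.8,.5,4)]: print(k,((tcp(*k)-a)/10).round(2))
E
python3 -m jog '[[0,0,-0.1,-0.16,1,0,0],[0.05,0,-0.2,-0.32,2,0,0],[0.05,0,-0.2,-0.32,2,0,0]]'
```

```text
(-58.5, 0.5, 5) [ 0.02  0.   -0.11]
(-58.8, 0.5, 4) [ 0.08  0.01 -0.19]
clock: 20.95
eef_pos: [505.6, -10.9, 105.1]
ee_rot: [-1.503, 0.001, -1.41]
force: [-2.9, -1.2, 3.2]
finger_gap: 13.6
```

```bash
python3 -m jog '[[0,0,0,0,0,0,0.15],[0,0,0,0,0,0,0.3],[0,0,0,0,0,0,0.4],[0,0,0,0,0,0,0.4],[0,0,2,0,0,0,0.4]]'; python3 -m jog '[[0,0,5,0,0,0,0.4],[-0.6,0,9,-0.6,3.9,0,0],[-0.6,0,9,-0.6,3.9,0,0]]'; python3 - <<'E'
from h import *
s=sense();print(s["eef_pos"],s["ee_rot"],s["force"],s["finger_gap"])
im=capture("wrist");cv2.imwrite("pics/w14.png",cv2.convertScaleAbs(cv2.resize(im,None,fx=1.5,fy=1.5),alpha=1.5))
im=capture("side");cv2.imwrite("pics/s14.png",cv2.convertScaleAbs(cv2.resize(im[110:210,220:320],None,fx=6,fy=6,interpolation=cv2.INTER_CUBIC),alpha=1.4))
E
```

```text
clock: 21.58
eef_pos: [504.2, -10.4, 123.4]
ee_rot: [-1.505, 0.002, -1.41]
force: [-0.4, 0.8, 0.1]
finger_gap: 37.3
clock: 21.95
eef_pos: [502.3, -11.4, 218.7]
ee_rot: [-1.563, -0.002, -1.41]
force: [0.0, -0.5, 0.1]
finger_gap: 18.8
[502.33879227 -11.36706343 218.71382104] [-1.56335732 -0.00185301 -1.409892  ] [ 0.00111999 -0.51508357  0.0509229 ] 18.841868721853796
```

View pics/w14.png

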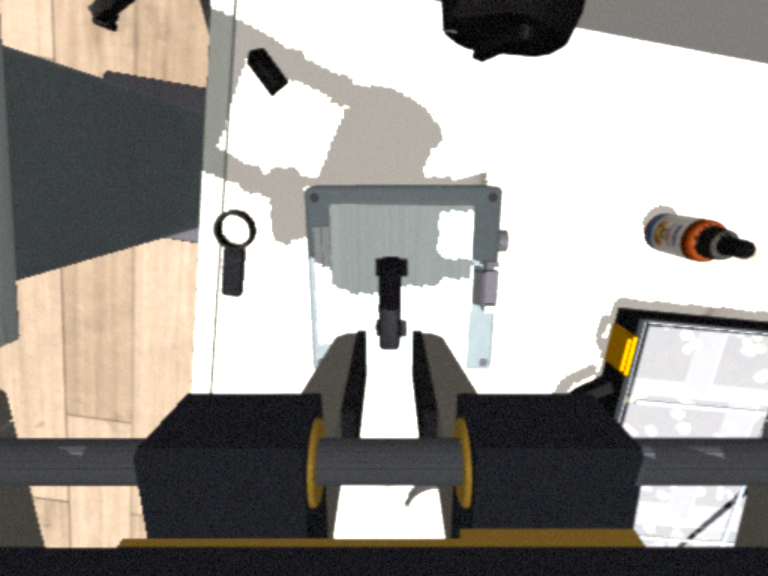

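View pics/s14.png

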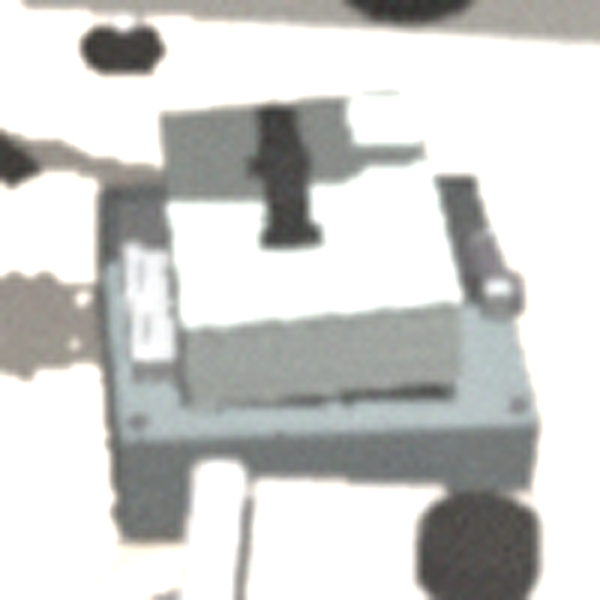

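```bash
python3 -m jog '[[4.1,-0.5,0,0,0,0,0],[4.1,-0.5,-4,0,0,0,0],[4.1,-0.5,-8,0,0,0,0],[4.1,-0.5,-10,0,0,0,0],[4.1,-0.5,-10,0,0,0,0]]' ; python3 - <<'E'
from h import *
s=sense();print(s["eef_pos"],s["ee_rot"],s["force"],s["finger_gap"])
im=capture("wrist");cv2.imwrite("pics/w15.png",cv2.convertScaleAbs(cv2.resize(im,None,fx=1.5,fy=1.5),alpha=1.5))
E
```

```text
clock: 22.68
eef_pos: [537.6, -15.1, 111.2]
ee_rot: [-1.577, 0.004, -1.41]
force: [0.7, -0.5, -0.4]
finger_gap: 0.4
[537.57914904 -15.13948139 111.20556155] [-1.57698785  0.00438078 -1.41047825] [ 0.71246509 -0.50623598 -0.38060642] 0.40006967261756105
```

View pics/w15.png

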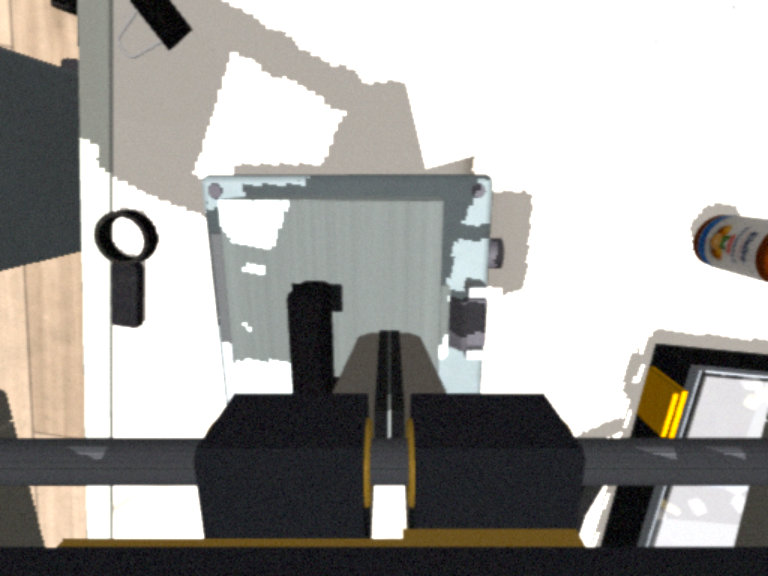

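```bash
python3 -m jog '[[0.4,0,0,0,0,0,0],[0.4,0,-0.6,0,0,0,0],[0.4,0,-1,0,0,0,0],[0.4,0,-1.2,0,0,0,0],[0.4,0,-1.4,0,0,0,0]]' ;python3 -m jog '[[0,0,-0.2,0,0,0,0],[0,0,-0.4,0,0,0,0]]';python3 -m jog '[[0,0,-0.15,0,0,0,0],[0,0,-0.3,0,0,0,0]]'
```

```text
clock: 23.35
eef_pos: [544.5, -15.8, 100.7]
ee_rot: [-1.571, 0.001, -1.41]
force: [0.0, 0.0, -0.2]
finger_gap: 0.3
clock: 23.6
eef_pos: [545.3, -15.8, 97.7]
ee_rot: [-1.569, 0.001, -1.41]
force: [-0.2, 1.7, 4.0]
finger_gap: 0.3
clock: 23.85
eef_pos: [544.1, -15.8, 93.3]
ee_rot: [-1.571, 0.001, -1.41]
force: [-0.8, -0.0, 0.6]
finger_gap: 0.4
```

```bash
python3 -m jog '[[0,0,-0.1,0,0,0,0],[0,0,-0.15,0,0,0,0],[0,0,-0.2,0,0,0,0],[0,0,-0.2,0,0,0,0]]'; python3 -m jog '[[0,0,0.5,0,0,0,0],[0,0,5,0,0,0,0],[0,0,10,0,0,0,0],[-6,-1,14,0,0,0,0],[-6,-1,14,0,0,0,0]]'; python3 - <<'E'
from h import *
s=sense();print(s["eef_pos"],s["ee_rot"],s["force"],s["finger_gap"])
im=capture("wrist");cv2.imwrite("pics/w16.png",cv2.convertScaleAbs(cv2.resize(im,None,fx=1.5,fy=1.5),alpha=1.5))
im=capture("side");cv2.imwrite("pics/s16.png",cv2.convertScaleAbs(cv2.resize(im[110:210,220:320],None,fx=6,fy=6,interpolation=cv2.INTER_CUBIC),alpha=1.4))
E
```

```text
clock: 24.35
eef_pos: [544.1, -15.8, 92.4]
ee_rot: [-1.572, 0.001, -1.41]
force: [-4.7, 0.3, 6.7]
finger_gap: 0.3
clock: 24.98
eef_pos: [484.6, -26.3, 234.7]
ee_rot: [-1.566, -0.001, -1.411]
force: [0.4, 0.2, -0.9]
finger_gap: 0.5
[484.59478754 -26.33510328 234.74709475] [-1.56550267e+00 -1.24199460e-03 -1.41084274e+00] [ 0.43600129  0.2004217  -0.86016224] 0.5392798647147247
```

View pics/w16.png

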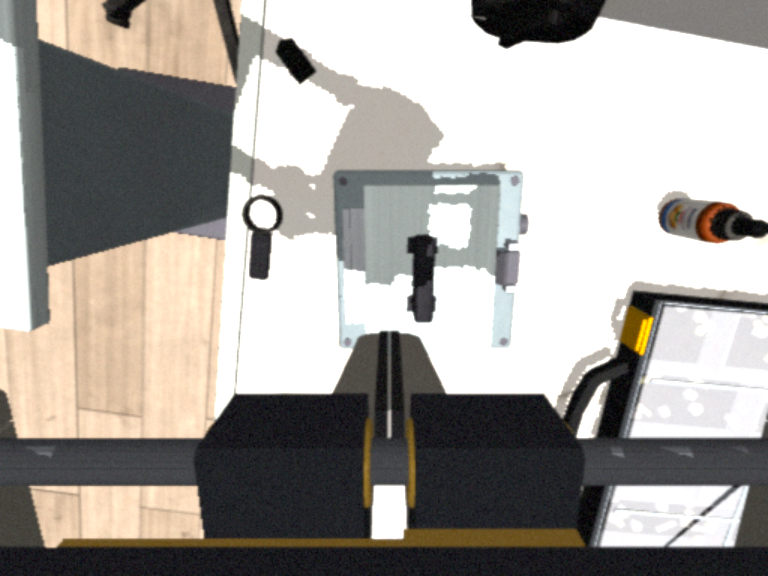

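View pics/s16.png

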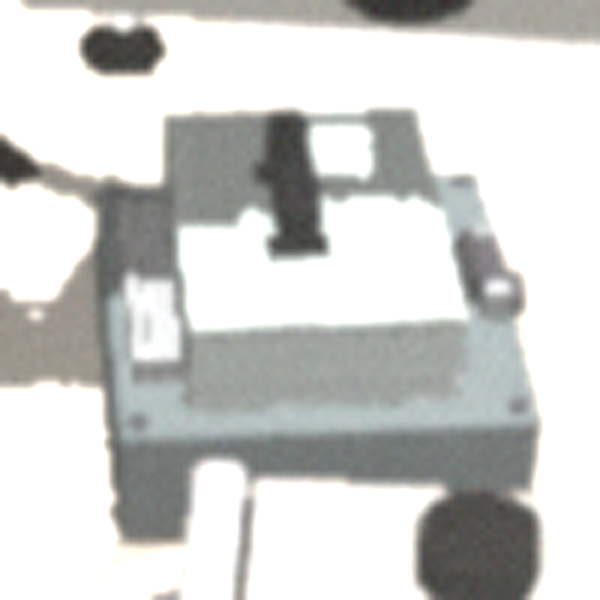

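```bash
python3 -m jog '[[0,0,0,0,0,0,0],[0,0,0,0,0,0,0],[0,0,0,0,0,0,0],[0,0,0,0,0,0,0]]'; python3 - <<'E'
from h import *
im=capture("top");cv2.imwrite("pics/t17.png",im)
im=capture("side");cv2.imwrite("pics/s17.png",cv2.convertScaleAbs(cv2.resize(im[110:210,220:320],None,fx=6,fy=6,interpolation=cv2.INTER_CUBIC),alpha=0.8))
print(hand_in())
E
```

```text
clock: 25.58
eef_pos: [484.5, -25.7, 231.4]
ee_rot: [-1.571, 0.002, -1.41]
force: [-0.3, -0.8, 0.9]
finger_gap: 0.2
the job is handed in; nothing more can be done
None
```

View pics/s17.png

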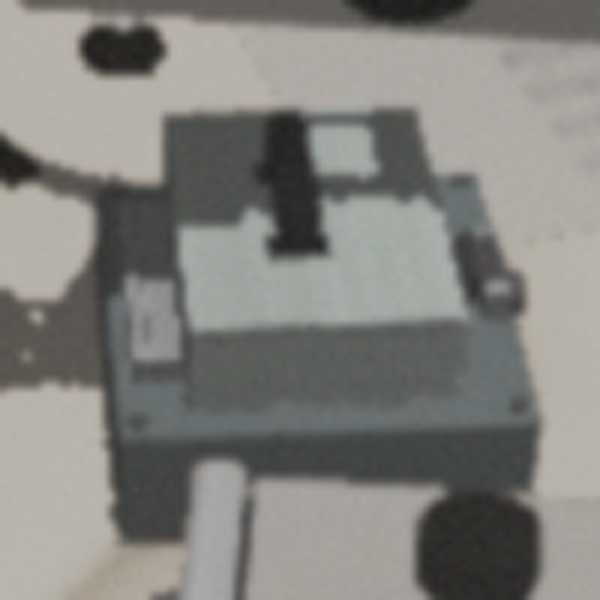

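The wheels are set to 5, 2, 4 and the guard cover is closed over them. I handed the job in at about 25.7 s of the 72 s allowed.

- **Wheels:** I pushed them one click at a time: left from 2 to 5, middle from between 3 and 4 down to 2, and right from 3 to 4. The last picture before the cover went on (wrist camera) showed 5, 2, 4, each sitting square in its click. The wheels are out of sight under the cover, so I did not check them again after that.
- **Cover:** I hooked its front lip under the keeper bar with the front tilted down 15°, and felt no resistance going in. After lowering it onto the catch, I pressed near its rear edge. The force rose to about 4 N and dropped to 0.6 N as it gave way, then reached 6.7 N against the deck.
- **Last checks:** The final side picture shows the cover lying flat on the deck with the gripper clear above it. The catch and lip are not visible, so that they hold is judged from the force drop and the flat cover.
- **Other things:** I did not touch the loupe, puck or test block. I did not measure their positions again at the end.
- **Disagreement:** The cameras differed by up to about 5 mm on where the unit stood, so I lined up the cover by comparing it with the unit in the same picture.

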